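# Load two spindle stands in assembly order

## Task

Load the two spindle stands in assembly order. On the thick post of the round stand put the toothed gear (hub up, as it lies), then the plain ring, then the hexagon nut on top; on the thin post of the square stand put the pulley and then the slim sleeve. Every part must sit flat and fully down over its post, and the torque tester, the roll of tape and the screwdriver must stay where they are.

Things in the scene. Friction and masses are not known exactly. Their poses are not given: they have to be found in the camera images.
- round_stand: Fixed stand (like all the things here it is on a flat bench mat whose top is 4 mm above the worktop): dark round base plate, 84 mm diameter, 12 mm thick, with a bright upright post of 20 mm diameter in its centre; the post rises 60 mm above the plate (tip 72 mm above the underside), its last 8 mm taper to 8 mm diameter. Origin: centre of the underside, on the post's axis; z up.
- square_stand: Fixed stand: dark square base plate, 64 x 64 mm, 12 mm thick, with a bright upright post of 12 mm diameter in its centre; the post rises 50 mm above the plate (tip 62 mm above the underside), its last 8 mm taper to 5 mm diameter. Origin: centre of the underside, on the post's axis; z up.
- gear: Steel gear lying flat, loose, hub up: toothed wheel of 64 mm diameter, 10 mm thick, with a plain round hub of 40 mm diameter on top of it that reaches to 26 mm above the underside (good to grip by the hub, the upper 16 mm); through bore 28 mm. Nominal 160 g. Origin: centre of the underside, on the bore's axis; z up.
- ring: Plain aluminium ring lying flat, loose: outer diameter 42 mm, bore 28 mm, 18 mm high. Nominal 60 g. Origin: centre of the underside; z up.
- nut: Large steel hexagon nut lying flat, loose: 40 mm across flats (46 mm across corners), bore 28 mm, 18 mm high. Its x axis is square to one pair of flats; the other pairs are turned by 60 and 120 degrees about z. Nominal 90 g. Origin: centre of the underside; z up.
- pulley: Black plastic belt pulley lying flat, loose: two flanges of 50 mm diameter, each 6 mm thick, with a groove of 42 mm diameter between them; 22 mm high in all, bore 20 mm, five small dots on its top face. Nominal 60 g. Origin: centre of the underside; z up.
- sleeve: Slim aluminium sleeve (tube) standing upright, loose: outer diameter 28 mm, bore 20 mm, 32 mm high. Nominal 40 g. Origin: centre of the underside; z up.
- torque_tester: Bystander: dark grey instrument box, 105 x 62 x 50 mm, with a round metal socket on top, lying between the two stands. Origin: centre of the underside; its long side lies along its x axis. Not to be moved.
- tape_roll: Bystander: roll of black tape, 57 mm diameter, 19 mm high, lying flat at the far left. Origin: centre of the underside. Not to be moved.
- screwdriver: Bystander: screwdriver with a yellow handle, 175 mm long along its y axis, up to 30 mm thick, lying at the left. Origin: centre of the underside. Not to be moved.
There are look-alikes about, which are no part of the job. What is shaped like the ring but blue is not meant.

How it is judged:
By the outcome, as a careful person would: the job done as asked, in the order asked, and still so for the second after the job is handed in, with the robot touching nothing.
It also fails if it takes over 120 s, if anything falls off the work surface, if the arm or the gripper's body presses on something with over 40 N, if the wrist force passes 120 N, or if a joint passes its speed limit or range.

## Robot

A 7-joint arm with a two-finger parallel gripper is mounted at the origin on a cart in front of the work surface, level with it; the furniture and walls round the work are solid. World frame = base frame: x ahead of the robot, y to its left, z up, the work surface at z = 0. Lengths are in mm, angles in rad, forces in N, time in s.
With the tool pointing down it reaches from about 400 to 750 mm from the base axis. Payload 19.5 kg.
Tool frame: the origin (TCP) lies on the centre line of the jaws, within the pads' length; the fingertips stand tip_reach ahead of it and the grasp point (between the pads) lies 6 mm ahead of it (tip_reach is the distance from the TCP to the fingertips, in mm); z points along the fingers, x is the direction in which the jaws open and shut, and the axes are right-handed (so a half turn about z gives the same grasp; the last joint's range is limited). The gripper opens to 85 mm and grips with 20 to 120 N. Pads are 22 mm wide; open, the fingers measure 114 mm over their backs; the gripper's body (76 mm by 85 mm) begins 54 mm behind the grasp point. The pads swing forward as they close: fully open they stand 13 mm farther back than shut.
Start: joints at [-1.198, 0.707, -0.028, 1.485, 0.022, 0.951, -0.075], TCP at [231.715, 526.219, 256.268] pointing down, gripper open.
Joint ranges: [-2.71, 2.71], [-0.32, 2.16], [-1.57, 1.52], [0, 2.45], [-1.46, 4.6], [0, 2.02], [-2.83, 2.83]. Speed limits (rad/s): [1.89, 1.89, 2.57, 2.57, 3.01, 3.01, 3.01].

## Interface

Orientations are given as a rotation vector (axis times angle).
In Python, from rig import state, grab_frame, get_calibration, sign_off, recognise, tip_reach gives the robot as it stands.
- The arm moves only by the tool jog_arm, never from a script. Its argument "plan" is a list of rows, each a list of 3 entries, a list of its own where there are three numbers: the turn, a rotation vector about the tool's x, y, z in rad, then the shift along the tool's x, y, z in mm, then the opening in per cent of the stroke, from 0 (shut) to 100 (fully open). A call has 1 to 20 rows; each row shifts and turns the pose as measured when the row begins, along the tool's axes as they then stand; what a row does not reach is not made up. A row lasts 1/8 s, in which the tool goes at most 62.5 mm and 10.7 degrees, less where a joint would pass 70% of its speed; a pose out of reach is approached as far as the arm can. A call with a gripper value outside its range is refused whole. The fingers move at their own pace and stop on an object; "force" is the grip in N (left out, the last holds). Time passes only in rows, so rows that do not move let the fingers close. It gives the time, the measured TCP pose, the force and the opening at its end, in the units of the state.
- state(): the state, without advancing time (a new reading comes with each control period).
- grab_frame(name): name is "scene" or "top"; returns (picture, depth): 384x512x3 uint8, blue, green, red; 384x512 float32, mm along the optical axis (not along the pixel's ray), 0 where there is no reading.
- get_calibration(name): a dict with "camera_matrix" (3x3 intrinsics, pixels), "R" (3x3) and "t" (3): a world point X has camera coordinates R X + t. Camera axes: x right, y down, z forward; pixel columns grow to the right and rows downward; lengths in mm; the calibration is good to about 2 mm. A picture is of the moment at which its call begins. get_calibration takes no time and is no camera call.
- sign_off(): hands the job in, once; it reports no verdict.
Trained networks look in the newest picture that a camera, given by its name, has taken for a name from the list of things; names that differ only in an ending like _2 or _b are one class to them, and where a whole thing is asked for, a point or a joint stands for the part that bears it (a point fixed in the world has none). Each returns a list of dicts, best first, with "conf" (0 to 1); they miss things now and then, are a little off and sometimes report something else, mostly with a low value. They report only what shows in the picture. A call takes as long as a camera call. They do not tell look-alikes from the thing itself.
- recognise(camera, target): "extent" ([left, top, right, bottom] in pixels, round what is visible of it).
The state is a dict: "time": time; "joint_positions": joint angles; "joint_vel": joint speeds; "joint_efforts": joint torques, N m; "tool_pos": TCP position; "eef_rot": TCP orientation; "force": force on the tool from outside, world axes, zero at the start; "ft_torque": the same for the moment, N m; "width": opening from 0.0 (shut) to 1.0 (fully open).
Only numpy, scipy, OpenCV 4.12 (cv2) and the standard library are available. Lean on these libraries where they do the work, as an engineer would, in place of code of your own. Each camera call takes 0.05 s, during which the arm holds its last target.

## Working session

There is one attempt and no reset: what is moved stays moved. The work goes in short steps, Python scripts to look and compute and a tool call to move; the robot and the scene stay as the last step left them, time stands still between calls to the robot, and variables do not carry over. Pictures are saved under pics/ and viewed, and the job is handed in when it is done.

Besides the shell and the picture viewer there is one more tool, called after "Emit:" in YAML: its name, and indented under it one key for each argument. jog_arm: Moves the arm, as the interface text tells. Its arguments: {"type":"object","properties":{"plan":{"type":"array"},"force":{"type":"number"}},"required":["plan"]}

```bash
mkdir -p pics; ls; python3 - <<'E'
from rig import *
import cv2
print(state()); 
try: print(tip_reach())
except Exception as e: print(tip_reach, e)
for c in("scene","top"):
    p,d=grab_frame(c); cv2.imwrite(f"pics/{c}0.png",p)
    k=get_calibration(c); print(c,k)
E
```

```text
pics
{'time': 0.0, 'joint_positions': array([-1.19766987,  0.70708224, -0.02762312,  1.4849837 ,  0.02200897,
        0.95090864, -0.07548884]), 'joint_vel': array([ 0.00133782,  0.00116445,  0.00030983,  0.00160653,  0.00077166,
       -0.00089002, -0.0005072 ]), 'joint_efforts': array([ 8.52588309e-04, -8.83184409e+01,  1.23502314e+00, -2.36160278e+01,
        1.70001760e-02,  6.44131622e-03,  9.11010318e-06]), 'tool_pos': array([231.64844156, 526.01954574, 255.84292069]), 'eef_rot': array([ 2.63075047e+00,  1.71605718e+00, -1.38599843e-03]), 'force': array([0.92032787, 0.33698   , 0.82752781]), 'ft_torque': array([ 0.03502769, -0.03176238,  0.01709992]), 'width': 1.0020017736792426}
25.0 'float' object is not callable
scene {'camera_matrix': array([[413.1611642 ,   0.        , 256.86330087],
       [  0.        , 413.1611642 , 193.7579482 ],
       [  0.        ,   0.        ,   1.        ]]), 'R': array([[ 0.81468374, -0.57988657, -0.00468764],
       [-0.34486155, -0.47796624, -0.80784824],
       [ 0.46621981,  0.65975741, -0.5893719 ]]), 't': array([-460.73019867,  288.58401695,  735.05166734])}
top {'camera_matrix': array([[413.15677695,   0.        , 261.0372776 ],
       [  0.        , 413.15677695, 197.60974426],
       [  0.        ,   0.        ,   1.        ]]), 'R': array([[ 0.013916  , -0.9998891 ,  0.00530342],
       [-0.9987633 , -0.01415313, -0.04766081],
       [ 0.04773059, -0.00463361, -0.9988495 ]]), 't': array([  76.26745816,  610.74550832, 1283.62380249])}
```

View pics/top0.png

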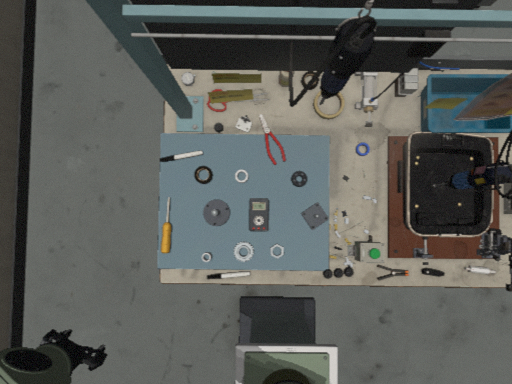

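View pics/scene0.png

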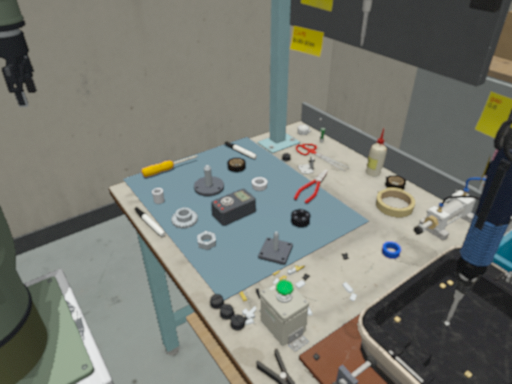

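```bash
python3 - <<'E'
from rig import *
import cv2
p=cv2.imread("pics/top0.png"); cv2.imwrite("pics/top0c.png",cv2.resize(p[130:280,150:340],None,fx=4,fy=4,interpolation=cv2.INTER_CUBIC))
p=cv2.imread("pics/scene0.png"); cv2.imwrite("pics/scene0c.png",cv2.resize(p[130:280,120:330],None,fx=3.8,fy=3.8,interpolation=cv2.INTER_CUBIC))
for c in("top","scene"):
    for n in "round_stand square_stand gear ring nut pulley sleeve torque_tester tape_roll screwdriver".split():
        print(c,n,[(round(r["conf"],2),[round(float(v),1) for v in r["extent"]]) for r in recognise(c,n)][:3])
E
```

```text
top round_stand [(0.92, [205.3, 196.7, 229.3, 225.3])]
top square_stand [(0.91, [301.3, 199.6, 327.3, 232.1])]
top gear [(0.5, [238.8, 242.5, 253.4, 258.3])]
top ring [(0.17, [205.3, 198.5, 231.2, 224.0])]
top nut [(0.58, [273.2, 245.0, 284.1, 259.4])]
top pulley [(0.73, [291.2, 171.9, 305.3, 188.5])]
top sleeve [(0.46, [201.4, 253.7, 213.2, 264.2])]
top torque_tester [(0.89, [249.1, 197.7, 268.7, 232.0]), (0.31, [161.9, 218.4, 170.8, 252.4])]
top tape_roll [(0.57, [195.8, 163.0, 213.3, 186.9])]
top screwdriver []
scene round_stand [(0.9, [192.1, 163.5, 224.5, 196.9])]
scene square_stand [(0.73, [256.5, 231.9, 288.4, 262.3]), (0.16, [196.7, 231.5, 216.9, 250.1])]
scene gear [(0.97, [169.6, 208.6, 198.3, 229.8])]
scene ring [(0.54, [378.6, 239.7, 401.5, 259.4]), (0.53, [251.3, 177.8, 265.6, 188.5])]
scene nut [(0.53, [195.1, 230.0, 215.8, 251.8]), (0.4, [223.9, 157.4, 246.9, 173.5])]
scene pulley [(0.72, [290.9, 209.5, 309.6, 228.8])]
scene sleeve [(0.47, [149.0, 187.8, 162.1, 204.0])]
scene torque_tester [(0.63, [210.8, 187.5, 256.0, 224.5])]
scene tape_roll [(0.59, [226.9, 159.2, 246.1, 171.6]), (0.22, [207.2, 188.1, 259.6, 226.3])]
scene screwdriver [(0.91, [142.2, 157.2, 195.0, 176.1])]
```

View pics/top0c.png

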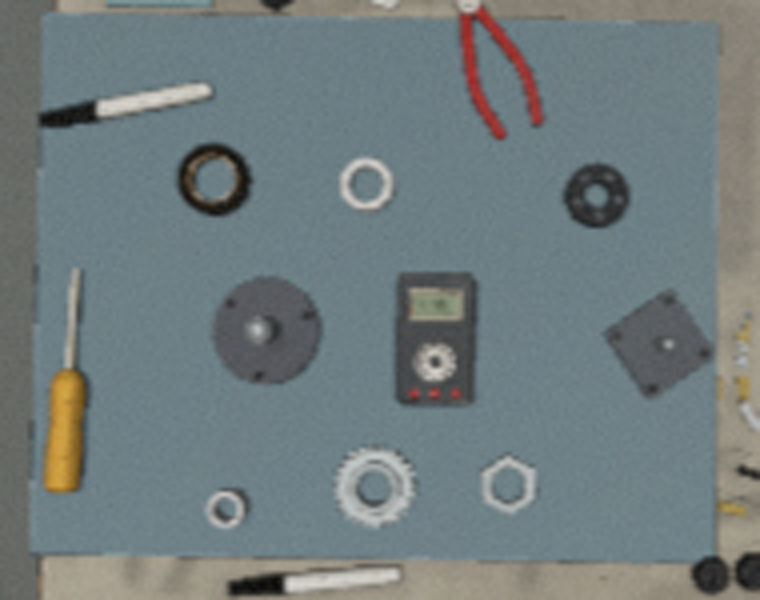

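View pics/scene0c.png

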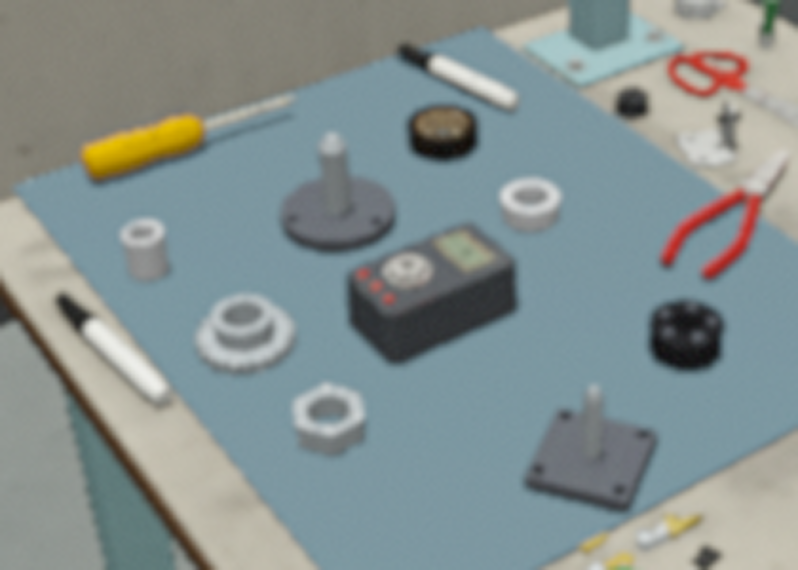

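```bash
cat > h.py <<'E'
from rig import *
import cv2, numpy as np
def cloud(c,d):
    k=get_calibration(c);K=k["camera_matrix"];R=k["R"];t=k["t"]
    v,u=np.mgrid[:384,:512]
    P=np.stack([(u-K[0,2])/K[0,0]*d,(v-K[1,2])/K[1,1]*d,d],-1)
    W=(P-t)@R; W[d<=0]=np.nan
    return W
def back(c,u,v,z):
    k=get_calibration(c);K=k["camera_matrix"];R=k["R"];t=k["t"]
    r=R.T@np.array([(u-K[0,2])/K[0,0],(v-K[1,2])/K[1,1],1]);C=-R.T@t
    return C+r*(z-C[2])/r[2]
def proj(c,X):
    k=get_calibration(c);K=k["camera_matrix"]
    q=(np.asarray(X)@k["R"].T+k["t"])@K.T
    return q[...,:2]/q[...,2:]
E
python3 - <<'E'
from h import *
for c in("top","scene"):
    k=get_calibration(c);print(c,"C",-k["R"].T@k["t"])
    p,d=grab_frame(c);W=cloud(c,d);np.savez(f"{c}0.npz",p=p,d=d)
    if c=="top":
        w=W[180:200,260:290];print("mat z",np.nanmean(w[...,2]),np.nanstd(w[...,2]),w[10,15])
        for n,u,v,h,in [("gear",243,252,26),("ring",241,175.5,18),("nut",277,251,18),("pulley",299,179,22),("sleeve",206.5,257,32),("rtip",215.5,212,72),("stip",317,216,62),("rplate",217,212,12),("splate",315,215,12),("tester",259,215,50),("tape",203.5,175,19)]:
            print(n,back(c,u,v,h+4).round(1), np.nanpercentile(W[int(v)-14:int(v)+14,int(u)-14:int(u)+14,2],[50,90,98,100]).round(1))
    else:
        for n,u,v,h,in [("rtip",207,166,72),("stip",276.5,233,62)]:
            print(n,back(c,u,v,h+4).round(1))
E
```

```text
top C [ 547.66074379   90.85077728 1310.85114082]
mat z 4.763651012485615 7.346629301091977 [634.89995686  40.85678105   3.77887265]
gear [440.2 138.2  30. ] [ 5.5 17.8 30.9 33.7]
ring [677.6 148.6  22. ] [ 4.  16.8 22.8 24.9]
nut [444.  33.  22.] [ 4.1 16.7 23.7 27.7]
pulley [668.9 -32.8  26. ] [ 4.6 25.6 28.6 32.6]
sleeve [423.9 249.6  36. ] [ 3.6  8.6 36.6 38.6]
rtip [561.7 220.5  76. ] [14.1 19.5 71.9 78.3]
stip [554.1 -84.3  66. ] [11.5 18.5 32.9 66.1]
rplate [562.5 222.1  16. ] [14.2 19.6 71.9 78.3]
splate [557.4 -85.   16. ] [11.6 18.5 32.9 66.1]
tester [554.7  90.5  54. ] [44.7 49.5 53.8 59.1]
tape [677.4 265.7  23. ] [ 4.4 21.6 25.3 27.8]
scene C [ 132.17528375 -614.19362283  664.1911566 ]
rtip [562.5 224.1  76. ]
stip [556.1 -87.4  66. ]
```

```bash
cat > fit.py <<'E'
from h import *
from scipy.optimize import minimize
th=np.linspace(0,2*np.pi,49)[:-1]
def cyl(r,z0,z1,n=None,yaw=0):
    if n is None: a=th
    elif n==6: a=yaw+np.pi/6+np.arange(6)*np.pi/3
    elif n==4: a=yaw+np.pi/4+np.arange(4)*np.pi/2
    xy=np.c_[r*np.cos(a),r*np.sin(a)]
    return np.r_[np.c_[xy,np.full(len(a),z0)],np.c_[xy,np.full(len(a),z1)]]
MOD=dict(gear=[cyl(31.5,0,10),cyl(20,0,26)],ring=[cyl(21,0,18)],pulley=[cyl(25,0,22)],sleeve=[cyl(14,0,32)],
 round_stand=[cyl(42,0,12),np.r_[cyl(10,0,64),cyl(4,0,72)]],tape=[cyl(28.5,0,19)])
S=8
def sil(c,parts,x,y,z,box):
    u0,v0,u1,v1=box
    m=np.zeros(((v1-v0)*S,(u1-u0)*S),np.uint8)
    for P in parts:
        q=proj(c,P+[x,y,z])
        q=(q-[u0,v0]+0.5)*S-0.5
        h=cv2.convexHull(q.astype(np.float32))
        cv2.fillConvexPoly(m,np.round(h*16).astype(np.int32),255,shift=4)
    return cv2.resize(m,(u1-u0,v1-v0),interpolation=cv2.INTER_AREA)/255.
def fgmask(p,box):
    u0,v0,u1,v1=box
    w=cv2.cvtColor(p,cv2.COLOR_BGR2LAB)[v0:v1,u0:u1].astype(float)
    bg=np.median(np.r_[w[0],w[-1],w[:,0],w[:,-1]],0)
    D=np.linalg.norm((w-bg)*[1,1.5,1.5],axis=-1)
    return np.clip((D-8)/20,0,1)
def fit(c,p,parts,x,y,z=4,pad=5,full=False):
    P=np.concatenate(parts);q=proj(c,P+[x,y,z])
    box=(*(np.floor(q.min(0)).astype(int)-pad),*(np.ceil(q.max(0)).astype(int)+pad))
    f=fgmask(p,box); ff=cv2.morphologyEx(f,cv2.MORPH_CLOSE,np.ones((3,3)))
    # fill bores
    h=(f>.5).astype(np.uint8);cs,_=cv2.findContours(h,cv2.RETR_EXTERNAL,cv2.CHAIN_APPROX_NONE)
    k=max(cs,key=cv2.contourArea);g=np.zeros_like(h);cv2.drawContours(g,[k],-1,1,-1)
    er=cv2.erode(g,np.ones((3,3)));f=np.where(er>0,1,f)*cv2.dilate(g,np.ones((3,3)))
    cost=lambda v:((sil(c,parts,v[0],v[1],z,box)-f)**2).sum()
    r=minimize(cost,[x,y],method="Nelder-Mead",options=dict(initial_simplex=[[x,y],[x+6,y],[x,y+6]],xatol=.05,fatol=1e-3))
    return r.x,r.fun,f.sum()
E
python3 - <<'E'
from fit import *
I={c:np.load(f"{c}0.npz")["p"] for c in("top","scene")}
A=dict(gear=(440,138),ring=(677.6,148.6),pulley=(669,-33),sleeve=(424,250),round_stand=(562,222),tape=(677,266))
for n,(x,y) in A.items():
    for c in I:
        r=fit(c,I[c],MOD[n],x,y); print(n,c,r[0].round(1),round(r[1],2),round(r[2],1))
for n,(x,y),nn,r_,hs in [("nut",(444,33),6,20/np.cos(np.pi/6),18),("square_stand",(557,-85),4,32*2**.5,12)]:
    for c in I:
        best=[]
        for yaw in np.arange(0,360/nn,5):
            parts=[cyl(r_,0,hs,nn,np.radians(yaw))]
            if nn==4: parts.append(np.r_[cyl(6,0,54),cyl(2.5,0,62)])
            r=fit(c,I[c],parts,x,y); best.append((round(r[1],2),yaw,r[0].round(1)))
        best.sort(key=lambda b:b[0]);print(n,c,best[:4])
E
```

```text
gear top [441.8 138. ] 15.02 312.6
gear scene [443.4 140.3] 8.2 424.6
ring top [678.6 148.6] 4.77 144.8
ring scene [685.  155.4] 29.66 152.1
pulley top [671.2 -33. ] 6.49 227.9
pulley scene [673.4 -32.2] 5.33 368.0
sleeve top [424.4 251. ] 7.82 93.9
sleeve scene [427.7 255.8] 49.75 110.5
round_stand top [561.5 224.2] 6.19 591.7
round_stand scene [562.3 224.8] 29.01 568.7
tape top [679.9 267.8] 7.54 296.2
tape scene [682.3 269.8] 7.39 283.6
nut top [(np.float64(3.22), np.float64(35.0), array([444.2,  33.7])), (np.float64(3.75), np.float64(30.0), array([444.3,  33.6])), (np.float64(4.41), np.float64(40.0), array([444.2,  33.3])), (np.float64(5.97), np.float64(25.0), array([444.5,  33.8]))]
nut scene [(np.float64(10.83), np.float64(40.0), array([446.8,  35.3])), (np.float64(12.69), np.float64(35.0), array([446.6,  35.2])), (np.float64(12.93), np.float64(45.0), array([446.9,  35.4])), (np.float64(13.58), np.float64(30.0), array([446.6,  35.3]))]Traceback (most recent call last):
  File "<stdin>", line 13, in <module>
  File "fit.py", line 37, in fit
    r=minimize(cost,[x,y],method="Nelder-Mead",options=dict(initial_simplex=[[x,y],[x+6,y],[x,y+6]],xatol=.05,fatol=1e-3))
    res = _minimize_neldermead(fun, x0, args, callback, bounds=bounds,
                               **options)
    fxr = func(xr)
    fx = function(np.copy(x), *(wrapper_args + args))
  File "fit.py", line 36, in <lambda>
    cost=lambda v:((sil(c,parts,v[0],v[1],z,box)-f)**2).sum()
                    ~~~^^^^^^^^^^^^^^^^^^^^^^^^^
  File "fit.py", line 17, in sil
    q=proj(c,P+[x,y,z])
  File "h.py", line 14, in proj
    k=get_calibration(c);K=k["camera_matrix"]
ValueError: time passes only in moves, steps and waits
```

```bash
python3 - <<'E'
from rig import *
import pickle
pickle.dump({c:get_calibration(c) for c in("top","scene")},open("cal.pkl","wb"))
E
sed -i '2a import pickle\n_CAL=pickle.load(open("cal.pkl","rb"))\ndef get_calibration(c): return _CAL[c]' h.py; head -6 h.py
python3 - <<'E'
from fit import *
I={c:np.load(f"{c}0.npz")["p"] for c in("top","scene")}
n,x,y,nn,r_,hs="square_stand",557,-85,4,32*2**.5,12
for c in I:
        best=[]
        for yaw in np.arange(0,90,5):
            parts=[cyl(r_,0,hs,nn,np.radians(yaw)),np.r_[cyl(6,0,54),cyl(2.5,0,62)]]
            r=fit(c,I[c],parts,x,y,pad=2 if c=="top" else 5); best.append((round(r[1],2),yaw,r[0].round(1)))
        best.sort(key=lambda b:b[0]);print(n,c,best[:4])
# tip plots
for c in I:
    for nm,x,y,h in [("r",562,223,72),("s",556,-86,62)]:
        print(c,nm,[proj(c,np.array([x,y,z+4.])).round(1) for z in (12,h)])
E
```

```text
from rig import *
import cv2, numpy as np
import pickle
_CAL=pickle.load(open("cal.pkl","rb"))
def get_calibration(c): return _CAL[c]
def cloud(c,d):
square_stand top [(np.float64(7.06), np.int64(35), array([555.3, -83.2])), (np.float64(18.23), np.int64(30), array([555.4, -83.4])), (np.float64(19.63), np.int64(40), array([555.2, -83.7])), (np.float64(41.14), np.int64(25), array([555.6, -83.4]))]
square_stand scene [(np.float64(14.39), np.int64(35), array([556.8, -84.7])), (np.float64(32.54), np.int64(30), array([557.1, -84.7])), (np.float64(37.5), np.int64(40), array([556.6, -84.8])), (np.float64(70.07), np.int64(25), array([556.9, -84.2]))]
top r [array([216.7, 212.2]), array([214.7, 211.9])]
top s [array([315.3, 215.4]), array([317.6, 215.4])]
scene r [array([208.7, 184.8]), array([207.1, 166.2])]
scene s [array([275.6, 249.4]), array([276.1, 232.7])]
```

```bash
cat > go.py <<'E'
import sys; from h import *
from scipy.spatial.transform import Rotation as Ro
s=state();R=Ro.from_rotvec(s["eef_rot"]).as_matrix();p=np.array(s["tool_pos"])
print("t",round(s["time"],2),"pos",p.round(1),"yaw",np.degrees(np.arctan2(R[1,0],R[0,0])).round(1),"tilt z",R[:,2].round(3),"F",np.round(s["force"],1),"w",round(s["width"],3))
for a in sys.argv[1:]:
    v=[float(q) for q in a.split(",")]; 
    y=np.radians(v[3]) if len(v)>3 else np.arctan2(R[1,0],R[0,0])
    T=np.array([[np.cos(y),np.sin(y),0],[np.sin(y),-np.cos(y),0],[0,0,-1]]).T
    T=np.array([[np.cos(y),np.sin(y),0],[np.sin(y),-np.cos(y),0],[0,0,-1]])
    rv=Ro.from_matrix(R.T@T).as_rotvec()
    print("to",v,"turn",rv.round(3),"shift in now-frame",(R.T@(np.array(v[:3])-p)).round(1),"in new frame",(T.T@(np.array(v[:3])-p)).round(1))
E
python3 go.py 442.5,139,130,35
```

```text
t 1.2 pos [231.7 526.2 256.3] yaw 66.2 tilt z [-0. -0. -1.] F [-0.3 -0.5 -0.5] w 0.998
to [442.5, 139.0, 130.0, 35.0] turn [-0.     0.     0.545] shift in now-frame [-269.4  349.   126.3] in new frame [-49.4 438.1 126.3]
```

Emit:
jog_arm:
  plan:
    - [[0, 0, 0.136], [0, 0, 0], 75]
    - [[0, 0, 0.136], [0, 0, 0], 75]
    - [[0, 0, 0.136], [0, 0, 0], 75]
    - [[0, 0, 0.136], [0, 0, 0], 75]
    - [[0, 0, 0], [-5, 44, 0], 75]
    - [[0, 0, 0], [-5, 44, 0], 75]
    - [[0, 0, 0], [-5, 44, 0], 75]
    - [[0, 0, 0], [-5, 44, 0], 75]
    - [[0, 0, 0], [-5, 44, 0], 75]
    - [[0, 0, 0], [-5, 44, 0], 75]
  force: 40

```text
time: 2.45
tool_pos: [356.6, 286.1, 255.8]
eef_rot: [-3.001, -0.926, -0.001]
force: [0.5, -0.6, -0.5]
width: 0.749
```

```bash
python3 go.py 442.5,139,130,35
```

```text
t 2.45 pos [356.6 286.1 255.8] yaw 34.3 tilt z [ 0.     0.001 -1.   ] F [ 0.5 -0.6 -0.5] w 0.749
to [442.5, 139.0, 130.0, 35.0] turn [-0.001 -0.001 -0.012] shift in now-frame [-12.1 170.  125.6] in new frame [-14.  169.8 125.8]
```

Emit:
jog_arm:
  plan:
    - [[0, 0, -0.012], [-3, 42, 31], 75]
    - [[0, 0, 0], [-3, 42, 31], 75]
    - [[0, 0, 0], [-3, 42, 31], 75]
    - [[0, 0, 0], [-3, 42, 31], 75]
    - [[0, 0, 0], [0, 0, 0], 75]

```text
time: 3.08
tool_pos: [447.1, 134.9, 128.7]
eef_rot: [-2.995, -0.939, -0.008]
force: [-0.4, 0.9, 0.7]
width: 0.751
```

```bash
python3 go.py 442.5,139,60,35; python3 - <<'E'
from h import *
for c in("top","scene"):
    p,d=grab_frame(c);np.savez(f"{c}1.npz",p=p,d=d)
    q=proj(c,np.array([state()["tool_pos"]+[0,0,-25]]))[0];print(c,q)
    u,v=q.astype(int);cv2.imwrite(f"pics/{c}1.png",cv2.resize(p[max(v-60,0):v+60,max(u-60,0):u+60],None,fx=5,fy=5,interpolation=cv2.INTER_CUBIC))
E
```

```text
t 3.08 pos [447.1 134.9 128.7] yaw 34.8 tilt z [ 0.004  0.004 -1.   ] F [-0.4  0.9  0.7] w 0.751
to [442.5, 139.0, 60.0, 35.0] turn [-0.001 -0.005 -0.003] shift in now-frame [-1.8 -5.9 68.7] in new frame [-1.4 -6.  68.7]
top [242.58801856 251.88261645]
scene [181.48842764 186.78121683]
```

View pics/scene1.png

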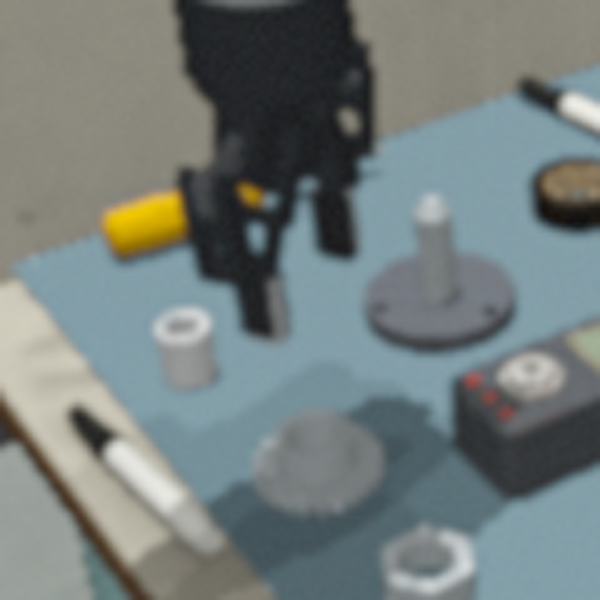

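Emit:
jog_arm:
  plan:
    - [[0, -0.005, -0.003], [-2, -6, 20], 75]
    - [[0, 0, 0], [0, 0, 30], 75]
    - [[0, 0, 0], [0, 0, 15], 75]
    - [[0, 0, 0], [0, 0, 0], 75]

```text
time: 3.68
tool_pos: [441.5, 147.5, 67.0]
eef_rot: [-2.987, -0.959, -0.013]
force: [0.6, 0.5, 0.5]
width: 0.75
```

```bash
python3 go.py 442.5,139,38.5,35
```

```text
t 3.67 pos [441.5 147.5  67. ] yaw 35.6 tilt z [ 0.006  0.006 -1.   ] F [0.6 0.5 0.5] w 0.75
to [442.5, 139.0, 38.5, 35.0] turn [-0.002 -0.009  0.01 ] shift in now-frame [-4.4  7.5 28.4] in new frame [-4.   7.5 28.5]
```

Emit:
jog_arm:
  plan:
    - [[0, -0.009, 0.01], [-4, 7.5, 10], 75]
    - [[0, 0, 0], [0, 0, 0], 75]
    - [[0, 0, 0], [0, 0, 0], 75]

```text
time: 4.05
tool_pos: [443.2, 139.6, 58.2]
eef_rot: [-2.994, -0.946, -0.002]
force: [0.4, 0.9, 0.6]
width: 0.749
```

```bash
python3 go.py 442.5,139,38.5,35;python3 go.py 442.5,139,38.5,35
```

```text
t 4.05 pos [443.2 139.6  58.2] yaw 35.1 tilt z [ 0.001  0.002 -1.   ] F [0.4 0.9 0.6] w 0.749
to [442.5, 139.0, 38.5, 35.0] turn [-0.001 -0.002  0.001] shift in now-frame [-1.   0.1 19.7] in new frame [-0.9  0.1 19.7]
t 4.05 pos [443.2 139.6  58.2] yaw 35.1 tilt z [ 0.001  0.002 -1.   ] F [0.4 0.9 0.6] w 0.749
to [442.5, 139.0, 38.5, 35.0] turn [-0.001 -0.002  0.001] shift in now-frame [-1.   0.1 19.7] in new frame [-0.9  0.1 19.7]
```

Emit:
jog_arm:
  plan:
    - [[0, 0, 0], [-1, 0, 10], 75]
    - [[0, 0, 0], [0, 0, 9.5], 75]
    - [[0, 0, 0], [0, 0, 0], 75]
    - [[0, 0, 0], [0, 0, 0], 0]
    - [[0, 0, 0], [0, 0, 0], 0]
    - [[0, 0, 0], [0, 0, 0], 0]
    - [[0, 0, 0], [0, 0, 0], 0]
    - [[0, 0, 0], [0, 0, 0], 0]
    - [[0, 0, 0], [0, 0, 0], 0]
  force: 40

```text
time: 5.18
tool_pos: [442.5, 139.2, 38.0]
eef_rot: [-2.994, -0.946, -0.003]
force: [-0.2, 0.5, -2.3]
width: 0.454
```

```bash
python3 go.py 442.5,139,130,35
```

```text
t 5.17 pos [442.5 139.2  38. ] yaw 35.1 tilt z [ 0.002  0.002 -1.   ] F [-0.2  0.5 -2.3] w 0.454
to [442.5, 139.0, 130.0, 35.0] turn [-0.001 -0.003  0.001] shift in now-frame [  0.2   0.1 -92. ] in new frame [ -0.1   0.1 -92. ]
```

Emit:
jog_arm:
  plan:
    - [[0, 0, 0], [0, 0, -12], 0]
    - [[0, 0, 0], [0, 0, -25], 0]
    - [[0, 0, 0], [0, 0, -30], 0]
    - [[0, 0, 0], [0, 0, -20], 0]
    - [[0, 0, 0], [0, 0, -5], 0]
    - [[0, 0, 0], [0, 0, 0], 0]

```text
time: 5.92
tool_pos: [442.0, 138.8, 135.4]
eef_rot: [-2.994, -0.945, -0.004]
force: [0.6, -1.7, -1.6]
width: 0.456
```

```bash
python3 go.py 562,224,130,35
```

```text
t 5.92 pos [442.  138.8 135.4] yaw 35.0 tilt z [ 0.002  0.002 -1.   ] F [ 0.6 -1.7 -1.6] w 0.456
to [562.0, 224.0, 130.0, 35.0] turn [-0.001 -0.003  0.001] shift in now-frame [147.2  -0.8   5.9] in new frame [147.2  -1.    5.4]
```

Emit:
jog_arm:
  plan:
    - [[0, 0, 0], [20, 0, 0], 0]
    - [[0, 0, 0], [35, 0, 0], 0]
    - [[0, 0, 0], [35, 0, 0], 0]
    - [[0, 0, 0], [30, 0, 0], 0]
    - [[0, 0, 0], [18, 0, 0], 0]
    - [[0, 0, 0], [8, 0, 0], 0]
    - [[0, 0, 0], [0, 0, 0], 0]
    - [[0, 0, 0], [0, 0, 0], 0]

```text
time: 6.92
tool_pos: [561.8, 223.3, 129.0]
eef_rot: [-2.996, -0.945, 0.012]
force: [-0.0, -0.2, -2.0]
width: 0.454
```

```bash
python3 go.py 562,224,100,35; python3 - <<'E'
from h import *
for c in("top","scene"):
    p,d=grab_frame(c);np.savez(f"{c}2.npz",p=p,d=d)
    q=proj(c,np.array([state()["tool_pos"]+[0,0,-25]]))[0];print(c,q)
    u,v=q.astype(int);cv2.imwrite(f"pics/{c}2.png",cv2.resize(p[max(v-50,0):v+50,max(u-50,0):u+50],None,fx=6,fy=6,interpolation=cv2.INTER_CUBIC))
E
```

```text
t 6.92 pos [561.8 223.3 129. ] yaw 35.0 tilt z [-0.007 -0.002 -1.   ] F [-0.  -0.2 -2. ] w 0.454
to [562.0, 224.0, 100.0, 35.0] turn [-0.003  0.007  0.   ] shift in now-frame [ 0.8 -0.4 29. ] in new frame [ 0.6 -0.4 29. ]
top [213.52057515 211.84403416]
scene [206.12909793 157.04762098]
```

View pics/scene2.png

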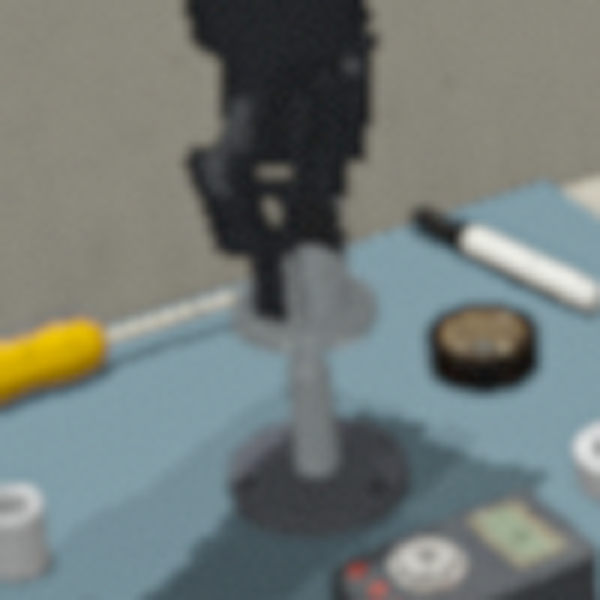

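View pics/top2.png

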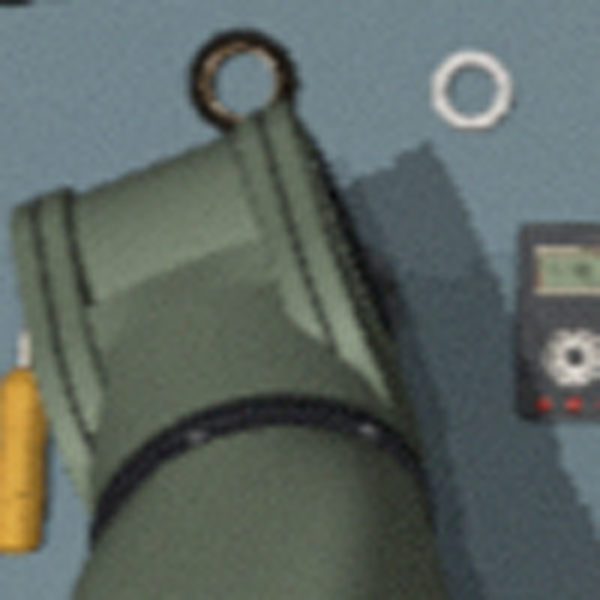

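Emit:
jog_arm:
  plan:
    - [[0, 0.007, 0], [0.5, -0.5, 15], 0]
    - [[0, 0, 0], [0, 0, 18], 0]
    - [[0, 0, 0], [0, 0, 12], 0]
    - [[0, 0, 0], [0, 0, 8], 0]
    - [[0, 0, 0], [0, 0, 0], 0]

```text
time: 7.65
tool_pos: [561.6, 223.6, 74.1]
eef_rot: [-2.994, -0.944, 0.001]
force: [-1.2, -0.8, -1.4]
width: 0.45
```

```bash
python3 go.py 562,224,50,35
```

```text
t 7.65 pos [561.6 223.6  74.1] yaw 35.0 tilt z [-0.001  0.002 -1.   ] F [-1.2 -0.8 -1.4] w 0.45
to [562.0, 224.0, 50.0, 35.0] turn [-0.002 -0.    -0.   ] shift in now-frame [ 0.5 -0.  24.1] in new frame [ 0.5 -0.1 24.1]
```

Emit:
jog_arm:
  plan:
    - [[0, 0, 0], [0.5, 0, 10], 0]
    - [[0, 0, 0], [0, 0, 9], 0]
    - [[0, 0, 0], [0, 0, 3], 0]
    - [[0, 0, 0], [0, 0, 1.5], 0]
    - [[0, 0, 0], [0, 0, 0], 0]

```text
time: 8.28
tool_pos: [562.5, 224.2, 49.9]
eef_rot: [-2.994, -0.944, -0.001]
force: [-0.2, 0.3, -1.7]
width: 0.451
```

```bash
python3 go.py 562,224,50,35
```

```text
t 8.28 pos [562.5 224.2  49.9] yaw 35.0 tilt z [ 0.     0.003 -1.   ] F [-0.2  0.3 -1.7] w 0.451
to [562.0, 224.0, 50.0, 35.0] turn [-0.002 -0.002 -0.   ] shift in now-frame [-0.5 -0.1 -0.1] in new frame [-0.5 -0.1 -0.1]
```

Emit:
jog_arm:
  plan:
    - [[0, 0, 0], [0, 0, 0.7], 0]
    - [[0, 0, 0], [0, 0, 0], 0]
    - [[0, 0, 0], [0, 0, 0], 50]
    - [[0, 0, 0], [0, 0, 0], 75]
    - [[0, 0, 0], [0, 0, 0], 75]
    - [[0, 0, 0], [0, 0, -20], 75]
    - [[0, 0, 0], [0, 0, -30], 75]
    - [[0, 0, 0], [0, 0, -15], 75]
    - [[0, 0, 0], [0, 0, 0], 75]

```text
time: 9.4
tool_pos: [563.1, 224.2, 120.0]
eef_rot: [-2.994, -0.943, -0.006]
force: [0.8, 0.7, 0.3]
width: 0.749
```

```bash
python3 go.py 679,149.5,110,35
```

```text
t 9.4 pos [563.1 224.2 120. ] yaw 35.0 tilt z [ 0.003  0.004 -1.   ] F [0.8 0.7 0.3] w 0.749
to [679.0, 149.5, 110.0, 35.0] turn [-0.002 -0.004 -0.   ] shift in now-frame [ 52.1 127.7  10. ] in new frame [ 52.1 127.7  10. ]
```

Emit:
jog_arm:
  plan:
    - [[0, 0, 0], [7, 17, 0], 75]
    - [[0, 0, 0], [12, 30, 0], 75]
    - [[0, 0, 0], [12, 30, 0], 75]
    - [[0, 0, 0], [11, 26, 0], 75]
    - [[0, 0, 0], [7, 16, 0], 75]
    - [[0, 0, 0], [3, 8, 0], 75]
    - [[0, 0, 0], [0, 0, 0], 75]
    - [[0, 0, 0], [0, 0, 0], 75]

```text
time: 10.4
tool_pos: [679.1, 148.7, 114.4]
eef_rot: [-2.991, -0.946, 0.005]
force: [0.1, 0.6, 1.1]
width: 0.751
```

```bash
python3 go.py 679,149.5,60,35;  python3 - <<'E'
from h import *
for c in("scene",):
    p,d=grab_frame(c);np.savez(f"{c}3.npz",p=p,d=d)
    cv2.imwrite(f"pics/{c}3.png",cv2.resize(p[120:240,150:310],None,fx=5,fy=5,interpolation=cv2.INTER_CUBIC))
E
```

```text
t 10.4 pos [679.1 148.7 114.4] yaw 35.1 tilt z [-0.005  0.003 -1.   ] F [0.1 0.6 1.1] w 0.751
to [679.0, 149.5, 60.0, 35.0] turn [-0.005  0.002  0.002] shift in now-frame [ 0.5 -0.4 54.4] in new frame [ 0.4 -0.7 54.4]
```

View pics/scene3.png

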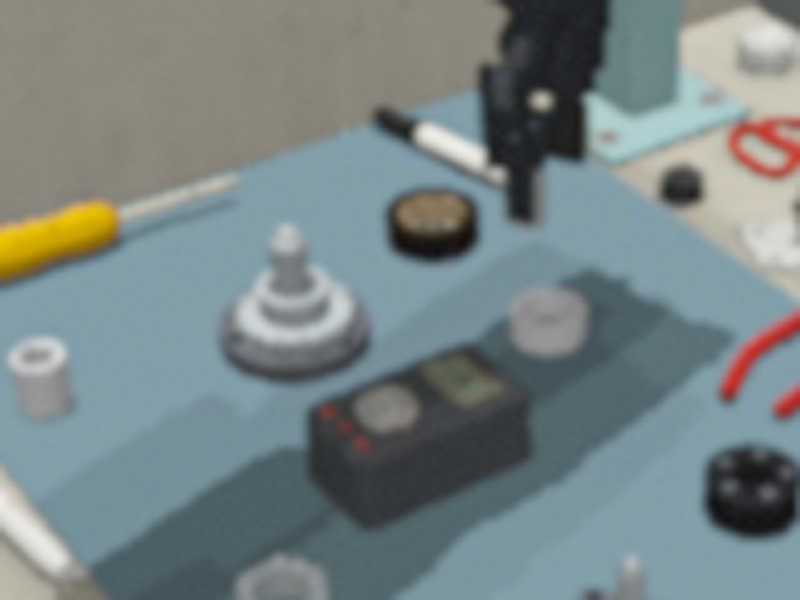

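Emit:
jog_arm:
  plan:
    - [[-0.005, 0.002, 0.002], [1, -0.5, 15], 75]
    - [[0, 0, 0], [0, 0, 28], 75]
    - [[0, 0, 0], [0, 0, 18], 75]
    - [[0, 0, 0], [0, 0, 10], 75]
    - [[0, 0, 0], [0, 0, 0], 75]

```text
time: 11.08
tool_pos: [678.5, 151.5, 39.4]
eef_rot: [-2.995, -0.947, -0.0]
force: [-0.1, -0.4, 0.1]
width: 0.751
```

```bash
python3 go.py 679.5,149.5,30,35
```

```text
t 11.07 pos [678.5 151.5  39.4] yaw 35.1 tilt z [-0.  0. -1.] F [-0.1 -0.4  0.1] w 0.751
to [679.5, 149.5, 30.0, 35.0] turn [-0.    -0.     0.001] shift in now-frame [-0.3  2.2  9.4] in new frame [-0.3  2.2  9.4]
```

Emit:
jog_arm:
  plan:
    - [[0, 0, 0], [0, 2, 7], 75]
    - [[0, 0, 0], [0, 0, 2], 75]
    - [[0, 0, 0], [0, 0, 0], 75]
    - [[0, 0, 0], [0, 0, 0], 0]
    - [[0, 0, 0], [0, 0, 0], 0]
    - [[0, 0, 0], [0, 0, 0], 0]
    - [[0, 0, 0], [0, 0, 0], 0]
    - [[0, 0, 0], [0, 0, 0], 0]
    - [[0, 0, 0], [0, 0, 0], 0]
  force: 40

```text
time: 12.2
tool_pos: [680.8, 149.9, 32.0]
eef_rot: [2.995, 0.946, 0.005]
force: [-0.5, 0.0, -0.7]
width: 0.474
```

```bash
python3 go.py 679.5,149.5,130,35
```

```text
t 12.2 pos [680.8 149.9  32. ] yaw 35.1 tilt z [ 0.003  0.001 -1.   ] F [-0.5  0.  -0.7] w 0.474
to [679.5, 149.5, 130.0, 35.0] turn [ 0.001 -0.003  0.001] shift in now-frame [ -1.   -0.3 -98. ] in new frame [ -1.2  -0.4 -98. ]
```

Emit:
jog_arm:
  plan:
    - [[0, 0, 0], [0, 0, -10], 0]
    - [[0, 0, 0], [0, 0, -25], 0]
    - [[0, 0, 0], [0, 0, -30], 0]
    - [[0, 0, 0], [0, 0, -25], 0]
    - [[0, 0, 0], [0, 0, -10], 0]
    - [[0, 0, 0], [0, 0, 0], 0]

```text
time: 12.95
tool_pos: [680.5, 149.8, 137.3]
eef_rot: [2.996, 0.946, 0.006]
force: [-0.1, -0.1, -0.4]
width: 0.478
```

```bash
python3 go.py 562,224,130,35
```

```text
t 12.95 pos [680.5 149.8 137.3] yaw 35.1 tilt z [ 0.004  0.001 -1.   ] F [-0.1 -0.1 -0.4] w 0.478
to [562.0, 224.0, 130.0, 35.0] turn [ 0.001 -0.004  0.001] shift in now-frame [ -54.4 -128.8    6.9] in new frame [ -54.5 -128.7    7.3]
```

Emit:
jog_arm:
  plan:
    - [[0, 0, 0], [-7, -17, 0], 0]
    - [[0, 0, 0], [-13, -30, 0], 0]
    - [[0, 0, 0], [-13, -30, 0], 0]
    - [[0, 0, 0], [-11, -27, 0], 0]
    - [[0, 0, 0], [-7, -16, 0], 0]
    - [[0, 0, 0], [-3, -8, 0], 0]
    - [[0, 0, 0], [0, 0, 0], 0]
    - [[0, 0, 0], [0, 0, 0], 0]

```text
time: 13.95
tool_pos: [557.6, 223.9, 130.4]
eef_rot: [2.995, 0.944, -0.007]
force: [-0.0, -0.4, -1.7]
width: 0.474
```

```bash
python3 go.py 562,224,70,35;  python3 - <<'E'
from h import *
for c in("scene",):
    p,d=grab_frame(c);np.savez(f"{c}4.npz",p=p,d=d)
    q=proj(c,np.array([state()["tool_pos"]+[0,0,-28]]))[0];print(c,q)
    cv2.imwrite(f"pics/{c}4.png",cv2.resize(p[120:210,155:265],None,fx=7,fy=6.5,interpolation=cv2.INTER_CUBIC))
E
```

```text
t 13.95 pos [557.6 223.9 130.4] yaw 35.0 tilt z [-0.004 -0.002 -1.   ] F [-0.  -0.4 -1.7] w 0.474
to [562.0, 224.0, 70.0, 35.0] turn [-0.     0.004 -0.   ] shift in now-frame [ 4.   2.4 60.4] in new frame [ 3.7  2.4 60.4]
scene [204.64204341 158.11994288]
```

View pics/scene4.png

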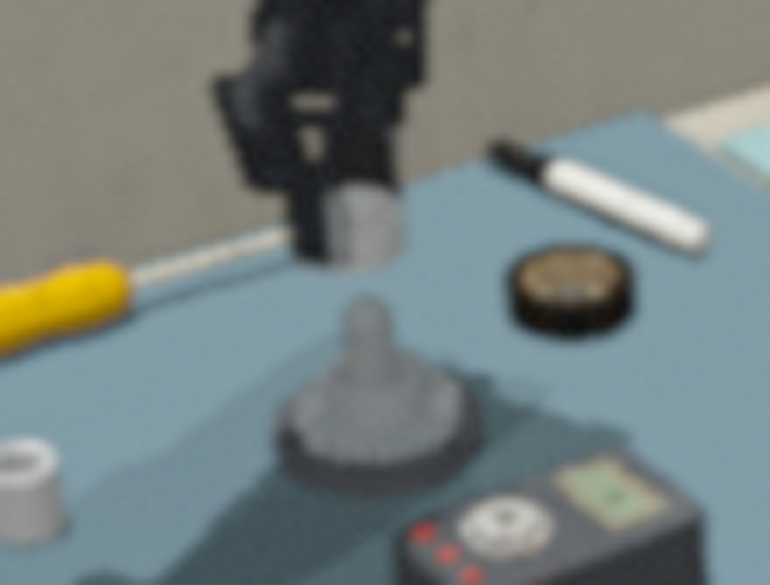

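Emit:
jog_arm:
  plan:
    - [[0, 0.004, 0], [4, 3, 0], 0]
    - [[0, 0, 0], [0, 0, 12], 0]
    - [[0, 0, 0], [0, 0, 15], 0]
    - [[0, 0, 0], [0, 0, 8], 0]
    - [[0, 0, 0], [0, 0, 0], 0]

```text
time: 14.62
tool_pos: [563.2, 222.6, 91.7]
eef_rot: [2.997, 0.942, -0.002]
force: [-0.2, -0.4, -0.0]
width: 0.471
```

```bash
python3 go.py 562.5,223.7,70,35
```

```text
t 14.62 pos [563.2 222.6  91.7] yaw 34.9 tilt z [-0.001 -0.001 -1.   ] F [-0.2 -0.4 -0. ] w 0.471
to [562.5, 223.7, 70.0, 35.0] turn [-0.     0.001 -0.001] shift in now-frame [ 0.1 -1.3 21.7] in new frame [ 0.  -1.3 21.7]
```

Emit:
jog_arm:
  plan:
    - [[0, 0, 0], [0, -1, 5], 0]
    - [[0, 0, 0], [0, 0, 8], 0]
    - [[0, 0, 0], [0, 0, 5], 0]
    - [[0, 0, 0], [0, 0, 2], 0]
    - [[0, 0, 0], [0, 0, 0], 0]

```text
time: 15.25
tool_pos: [562.7, 223.6, 70.8]
eef_rot: [2.997, 0.943, -0.001]
force: [0.6, -0.9, -0.4]
width: 0.477
```

```bash
python3 go.py 562.5,223.7,70,35
```

```text
t 15.25 pos [562.7 223.6  70.8] yaw 34.9 tilt z [-0.001 -0.    -1.   ] F [ 0.6 -0.9 -0.4] w 0.477
to [562.5, 223.7, 70.0, 35.0] turn [-0.     0.001 -0.001] shift in now-frame [-0.1 -0.2  0.8] in new frame [-0.1 -0.2  0.8]
```

Emit:
jog_arm:
  plan:
    - [[0, 0, 0], [0, 0, 1], 0]
    - [[0, 0, 0], [0, 0, 0], 0]
    - [[0, 0, 0], [0, 0, 0], 50]
    - [[0, 0, 0], [0, 0, 0], 75]
    - [[0, 0, 0], [0, 0, 0], 75]
    - [[0, 0, 0], [0, 0, -15], 75]
    - [[0, 0, 0], [0, 0, -25], 75]
    - [[0, 0, 0], [0, 0, -15], 75]
    - [[0, 0, 0], [0, 0, 0], 75]

```text
time: 16.38
tool_pos: [563.3, 223.8, 129.2]
eef_rot: [2.997, 0.943, 0.002]
force: [0.1, -0.4, -0.0]
width: 0.751
```

```bash
python3 go.py 445.5,34.5,120,35
```

```text
t 16.38 pos [563.3 223.8 129.2] yaw 34.9 tilt z [ 0.001  0.    -1.   ] F [ 0.1 -0.4 -0. ] w 0.751
to [445.5, 34.5, 120.0, 35.0] turn [ 0.    -0.001 -0.001] shift in now-frame [-205.    87.8    9. ] in new frame [-205.1   87.5    9.2]
```

Emit:
jog_arm:
  plan:
    - [[0, 0, 0], [-18, 8, 0], 75]
    - [[0, 0, 0], [-36, 15, 0], 75]
    - [[0, 0, 0], [-42, 18, 0], 75]
    - [[0, 0, 0], [-42, 18, 0], 75]
    - [[0, 0, 0], [-36, 15, 0], 75]
    - [[0, 0, 0], [-20, 9, 0], 75]
    - [[0, 0, 0], [-8, 4, 0], 75]
    - [[0, 0, 0], [0, 0, 0], 75]
    - [[0, 0, 0], [0, 0, 0], 75]

```text
time: 17.5
tool_pos: [443.0, 32.7, 125.8]
eef_rot: [-2.995, -0.945, 0.002]
force: [0.9, 0.3, -0.0]
width: 0.748
```

```bash
python3 go.py 445.5,34.5,60,35;  python3 - <<'E'
from h import *
for c in("scene",):
    p,d=grab_frame(c);np.savez(f"{c}5.npz",p=p,d=d)
    cv2.imwrite(f"pics/{c}5.png",cv2.resize(p[140:260,140:300],None,fx=5,fy=5,interpolation=cv2.INTER_CUBIC))
E
```

```text
t 17.5 pos [443.   32.7 125.8] yaw 35.0 tilt z [-0.002  0.001 -1.   ] F [ 0.9  0.3 -0. ] w 0.748
to [445.5, 34.5, 60.0, 35.0] turn [-0.002  0.001  0.   ] shift in now-frame [ 3.2  0.  65.8] in new frame [ 3.1 -0.1 65.8]
```

View pics/scene5.png

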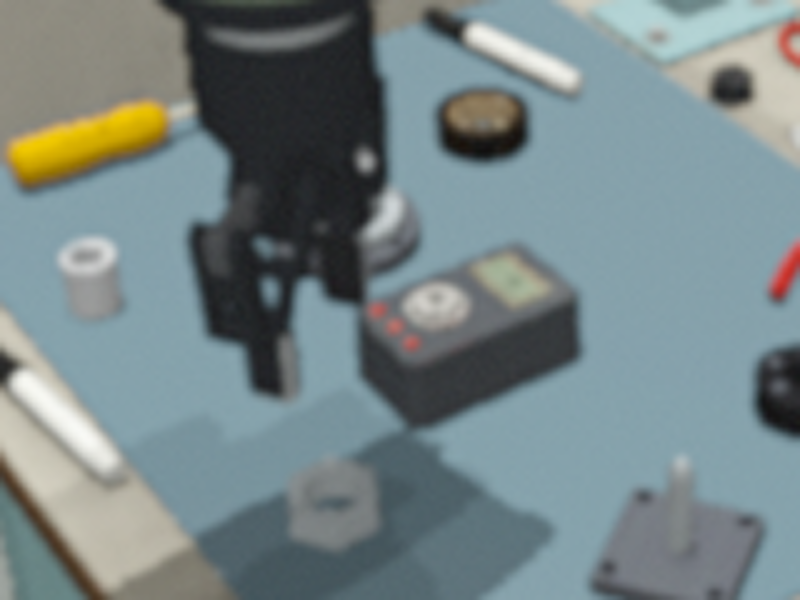

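Emit:
jog_arm:
  plan:
    - [[0, 0, 0], [3, 0, 15], 75]
    - [[0, 0, 0], [0, 0, 30], 75]
    - [[0, 0, 0], [0, 0, 25], 75]
    - [[0, 0, 0], [0, 0, 12], 75]
    - [[0, 0, 0], [0, 0, 0], 75]

```text
time: 18.18
tool_pos: [446.4, 37.0, 38.7]
eef_rot: [-2.993, -0.95, 0.001]
force: [-0.6, 0.8, 0.9]
width: 0.746
```

```bash
python3 go.py 445.5,34.5,30,35
```

```text
t 18.18 pos [446.4  37.   38.7] yaw 35.2 tilt z [-0.001  0.001 -1.   ] F [-0.6  0.8  0.9] w 0.746
to [445.5, 34.5, 30.0, 35.0] turn [-0.002  0.     0.004] shift in now-frame [-2.2  1.6  8.7] in new frame [-2.2  1.6  8.7]
```

Emit:
jog_arm:
  plan:
    - [[0, 0, 0], [-2, 1.5, 6], 75]
    - [[0, 0, 0], [0, 0, 2], 75]
    - [[0, 0, 0], [0, 0, 0], 75]
    - [[0, 0, 0], [0, 0, 0], 0]
    - [[0, 0, 0], [0, 0, 0], 0]
    - [[0, 0, 0], [0, 0, 0], 0]
    - [[0, 0, 0], [0, 0, 0], 0]
    - [[0, 0, 0], [0, 0, 0], 0]
    - [[0, 0, 0], [0, 0, 0], 0]
  force: 40

```text
time: 19.3
tool_pos: [446.5, 34.6, 32.2]
eef_rot: [-2.993, -0.95, -0.004]
force: [0.5, 0.0, -0.8]
width: 0.459
```

```bash
python3 go.py 445,34,140,35
```

```text
t 19.3 pos [446.5  34.6  32.2] yaw 35.2 tilt z [ 0.002  0.002 -1.   ] F [ 0.5  0.  -0.8] w 0.459
to [445.0, 34.0, 140.0, 35.0] turn [-0.    -0.003  0.004] shift in now-frame [  -1.3   -0.4 -107.9] in new frame [  -1.6   -0.4 -107.8]
```

Emit:
jog_arm:
  plan:
    - [[0, 0, 0], [0, 0, -10], 0]
    - [[0, 0, 0], [0, 0, -25], 0]
    - [[0, 0, 0], [0, 0, -33], 0]
    - [[0, 0, 0], [0, 0, -25], 0]
    - [[0, 0, 0], [0, 0, -10], 0]
    - [[0, 0, 0], [0, 0, 0], 0]

```text
time: 20.05
tool_pos: [445.9, 34.3, 140.2]
eef_rot: [-2.993, -0.95, -0.004]
force: [-0.1, 0.1, -1.5]
width: 0.455
```

```bash
python3 go.py 562.5,223.7,140,35
```

```text
t 20.05 pos [445.9  34.3 140.2] yaw 35.2 tilt z [ 0.002  0.002 -1.   ] F [-0.1  0.1 -1.5] w 0.455
to [562.5, 223.7, 140.0, 35.0] turn [-0.    -0.003  0.004] shift in now-frame [204.5 -87.4   0.8] in new frame [ 2.042e+02 -8.820e+01  2.000e-01]
```

Emit:
jog_arm:
  plan:
    - [[0, 0, 0], [18, -8, 0], 0]
    - [[0, 0, 0], [36, -15, 0], 0]
    - [[0, 0, 0], [42, -18, 0], 0]
    - [[0, 0, 0], [42, -18, 0], 0]
    - [[0, 0, 0], [36, -15, 0], 0]
    - [[0, 0, 0], [20, -9, 0], 0]
    - [[0, 0, 0], [8, -4, 0], 0]
    - [[0, 0, 0], [0, 0, 0], 0]
    - [[0, 0, 0], [0, 0, 0], 0]

```text
time: 21.18
tool_pos: [561.0, 224.9, 131.2]
eef_rot: [2.994, 0.946, -0.015]
force: [0.3, 0.3, -0.9]
width: 0.455
```

```bash
python3 go.py 562.5,223.7,88,35;  python3 - <<'E'
from h import *
for c in("scene",):
    p,d=grab_frame(c);np.savez(f"{c}6.npz",p=p,d=d)
    q=proj(c,np.array([state()["tool_pos"]+[0,0,-28]]))[0];print(c,(q-[155,120])*[7,6.5])
    cv2.imwrite(f"pics/{c}6.png",cv2.resize(p[120:210,155:265],None,fx=7,fy=6.5,interpolation=cv2.INTER_CUBIC))
E
```

```text
t 21.18 pos [561.  224.9 131.2] yaw 35.1 tilt z [-0.009 -0.004 -1.   ] F [ 0.3  0.3 -0.9] w 0.455
to [562.5, 223.7, 88.0, 35.0] turn [-0.002  0.01   0.001] shift in now-frame [ 1.   1.9 43.2] in new frame [ 0.6  1.8 43.2]
scene [354.02286977 242.12920958]
```

View pics/scene6.png

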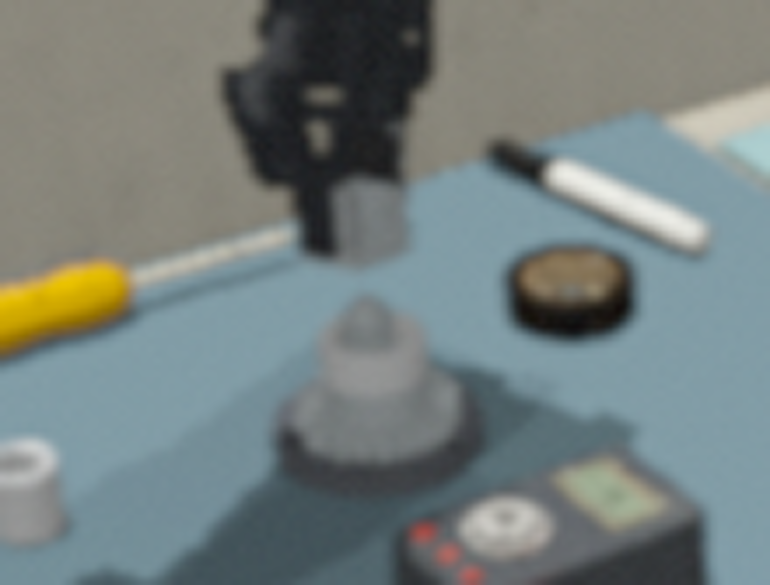

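Emit:
jog_arm:
  plan:
    - [[-0.002, 0.01, 0.001], [1, 2, 5], 0]
    - [[0, 0, 0], [0, 0, 8], 0]
    - [[0, 0, 0], [0, 0, 10], 0]
    - [[0, 0, 0], [0, 0, 5], 0]
    - [[0, 0, 0], [0, 0, 0], 0]

```text
time: 21.85
tool_pos: [562.8, 222.4, 101.0]
eef_rot: [2.997, 0.943, 0.001]
force: [-0.6, -0.3, -1.1]
width: 0.46
```

```bash
python3 go.py 562.5,223.7,88,35
```

```text
t 21.85 pos [562.8 222.4 101. ] yaw 34.9 tilt z [ 0. -0. -1.] F [-0.6 -0.3 -1.1] w 0.46
to [562.5, 223.7, 88.0, 35.0] turn [ 0.    -0.    -0.001] shift in now-frame [ 0.5 -1.2 13. ] in new frame [ 0.5 -1.2 13. ]
```

Emit:
jog_arm:
  plan:
    - [[0, 0, 0], [0.5, -1, 3], 0]
    - [[0, 0, 0], [0, 0, 5], 0]
    - [[0, 0, 0], [0, 0, 3], 0]
    - [[0, 0, 0], [0, 0, 1], 0]
    - [[0, 0, 0], [0, 0, 0], 0]

```text
time: 22.48
tool_pos: [562.8, 223.8, 88.5]
eef_rot: [2.997, 0.943, 0.002]
force: [0.0, -0.7, -0.8]
width: 0.454
```

```bash
python3 go.py 562.5,223.7,88,35
```

```text
t 22.48 pos [562.8 223.8  88.5] yaw 34.9 tilt z [ 0.001  0.    -1.   ] F [ 0.  -0.7 -0.8] w 0.454
to [562.5, 223.7, 88.0, 35.0] turn [ 0.    -0.001 -0.001] shift in now-frame [-0.3 -0.1  0.5] in new frame [-0.3 -0.1  0.5]
```

Emit:
jog_arm:
  plan:
    - [[0, 0, 0], [0, 0, 0.5], 0]
    - [[0, 0, 0], [0, 0, 0], 0]
    - [[0, 0, 0], [0, 0, 0], 50]
    - [[0, 0, 0], [0, 0, 0], 78]
    - [[0, 0, 0], [0, 0, 0], 78]
    - [[0, 0, 0], [0, 0, -15], 78]
    - [[0, 0, 0], [0, 0, -20], 78]
    - [[0, 0, 0], [0, 0, -10], 78]
    - [[0, 0, 0], [0, 0, 0], 78]

```text
time: 23.6
tool_pos: [563.2, 223.9, 137.0]
eef_rot: [-2.997, -0.943, -0.005]
force: [0.5, -0.5, -0.5]
width: 0.779
```

```bash
python3 go.py 672.5,-32.5,120,35
```

```text
t 23.6 pos [563.2 223.9 137. ] yaw 34.9 tilt z [ 0.003  0.001 -1.   ] F [ 0.5 -0.5 -0.5] w 0.779
to [672.5, -32.5, 120.0, 35.0] turn [ 0.001 -0.003 -0.001] shift in now-frame [-57.3 272.8  17.1] in new frame [-57.5 272.7  17. ]
```

Emit:
jog_arm:
  plan:
    - [[0, 0, 0], [-4, 18, 0], 78]
    - [[0, 0, 0], [-8, 36, 0], 78]
    - [[0, 0, 0], [-9, 44, 0], 78]
    - [[0, 0, 0], [-9, 44, 0], 78]
    - [[0, 0, 0], [-9, 44, 0], 78]
    - [[0, 0, 0], [-8, 38, 0], 78]
    - [[0, 0, 0], [-6, 28, 0], 78]
    - [[0, 0, 0], [-3, 14, 0], 78]
    - [[0, 0, 0], [-1, 6, 0], 78]
    - [[0, 0, 0], [0, 0, 0], 78]
    - [[0, 0, 0], [0, 0, 0], 78]

```text
time: 24.98
tool_pos: [673.9, -48.5, 131.9]
eef_rot: [2.997, 0.939, -0.007]
force: [0.1, 0.5, -0.3]
width: 0.779
```

```bash
python3 go.py 672.5,-32.5,60,35;  python3 - <<'E'
from h import *
for c in("scene",):
    p,d=grab_frame(c);np.savez(f"{c}7.npz",p=p,d=d)
    cv2.imwrite(f"pics/{c}7.png",cv2.resize(p[140:270,170:330],None,fx=5,fy=4.6,interpolation=cv2.INTER_CUBIC))
E
```

```text
t 24.98 pos [673.9 -48.5 131.9] yaw 34.8 tilt z [-0.004 -0.002 -1.   ] F [ 0.1  0.5 -0.3] w 0.779
to [672.5, -32.5, 60.0, 35.0] turn [-0.001  0.004 -0.004] shift in now-frame [  8.3 -13.9  71.8] in new frame [  8.  -13.9  71.9]
```

View pics/scene7.png

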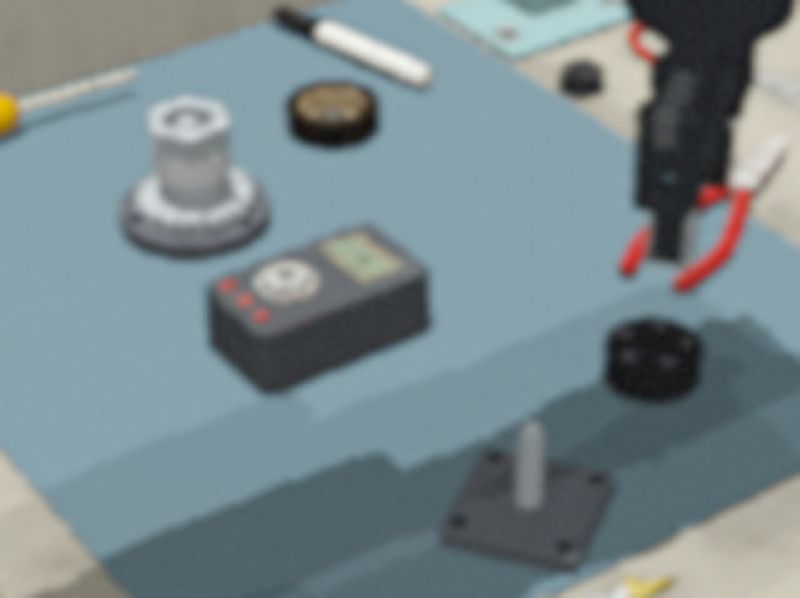

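Emit:
jog_arm:
  plan:
    - [[0, 0.004, -0.004], [8, -14, 0], 78]
    - [[0, 0, 0], [0, 0, 20], 78]
    - [[0, 0, 0], [0, 0, 32], 78]
    - [[0, 0, 0], [0, 0, 25], 78]
    - [[0, 0, 0], [0, 0, 10], 78]
    - [[0, 0, 0], [0, 0, 0], 78]

```text
time: 25.78
tool_pos: [672.6, -22.3, 44.2]
eef_rot: [-2.989, -0.956, -0.005]
force: [0.3, 0.8, 0.7]
width: 0.782
```

```bash
python3 go.py 672.5,-32.5,30,35
```

```text
t 25.77 pos [672.6 -22.3  44.2] yaw 35.5 tilt z [ 0.002  0.004 -1.   ] F [0.3 0.8 0.7] w 0.782
to [672.5, -32.5, 30.0, 35.0] turn [-0.002 -0.004  0.008] shift in now-frame [-6.   8.3 14.1] in new frame [-5.9  8.3 14.2]
```

Emit:
jog_arm:
  plan:
    - [[0, -0.004, 0.008], [-6, 8, 0], 78]
    - [[0, 0, 0], [0, 0, 0], 78]
    - [[0, 0, 0], [0, 0, 5], 78]
    - [[0, 0, 0], [0, 0, 0], 78]

```text
time: 26.28
tool_pos: [673.3, -33.0, 41.4]
eef_rot: [-2.996, -0.943, -0.004]
force: [0.4, 0.7, 0.8]
width: 0.78
```

```bash
python3 go.py 672.5,-32.5,30,35
```

```text
t 26.27 pos [673.3 -33.   41.4] yaw 34.9 tilt z [ 0.002  0.002 -1.   ] F [0.4 0.7 0.8] w 0.78
to [672.5, -32.5, 30.0, 35.0] turn [-0.    -0.003 -0.001] shift in now-frame [-0.4 -0.9 11.4] in new frame [-0.4 -0.9 11.4]
```

Emit:
jog_arm:
  plan:
    - [[0, 0, 0], [0, -0.5, 5], 78]
    - [[0, 0, 0], [0, 0, 4], 78]
    - [[0, 0, 0], [0, 0, 2], 78]
    - [[0, 0, 0], [0, 0, 0], 78]
    - [[0, 0, 0], [0, 0, 0], 0]
    - [[0, 0, 0], [0, 0, 0], 0]
    - [[0, 0, 0], [0, 0, 0], 0]
    - [[0, 0, 0], [0, 0, 0], 0]
    - [[0, 0, 0], [0, 0, 0], 0]
  force: 40

```text
time: 27.4
tool_pos: [673.1, -32.3, 29.9]
eef_rot: [-2.995, -0.943, -0.004]
force: [-0.0, -0.4, 1.3]
width: 0.56
```

```bash
python3 go.py 672.5,-32.5,140,35
```

```text
t 27.4 pos [673.1 -32.3  29.9] yaw 35.0 tilt z [ 0.002  0.002 -1.   ] F [-0.  -0.4  1.3] w 0.56
to [672.5, -32.5, 140.0, 35.0] turn [-0.    -0.003 -0.001] shift in now-frame [  -0.3   -0.2 -110.1] in new frame [  -0.7   -0.2 -110.1]
```

Emit:
jog_arm:
  plan:
    - [[0, 0, 0], [0, 0, -10], 0]
    - [[0, 0, 0], [0, 0, -25], 0]
    - [[0, 0, 0], [0, 0, -30], 0]
    - [[0, 0, 0], [0, 0, -20], 0]
    - [[0, 0, 0], [0, 0, -8], 0]
    - [[0, 0, 0], [0, 0, 0], 0]

```text
time: 28.15
tool_pos: [672.9, -32.5, 127.8]
eef_rot: [-2.996, -0.943, -0.005]
force: [-0.1, -0.4, -0.6]
width: 0.558
```

```bash
python3 go.py 556.3,-84.3,120,35
```

```text
t 28.15 pos [672.9 -32.5 127.8] yaw 35.0 tilt z [ 0.003  0.002 -1.   ] F [-0.1 -0.4 -0.6] w 0.558
to [556.3, -84.3, 120.0, 35.0] turn [ 0.    -0.003 -0.001] shift in now-frame [-125.3  -24.4    7.4] in new frame [-125.2  -24.5    7.8]
```

Emit:
jog_arm:
  plan:
    - [[0, 0, 0], [-15, -3, 0], 0]
    - [[0, 0, 0], [-28, -5, 0], 0]
    - [[0, 0, 0], [-32, -6, 0], 0]
    - [[0, 0, 0], [-26, -5, 0], 0]
    - [[0, 0, 0], [-16, -3, 0], 0]
    - [[0, 0, 0], [-7, -2, 0], 0]
    - [[0, 0, 0], [0, 0, 0], 0]
    - [[0, 0, 0], [0, 0, 0], 0]

```text
time: 29.15
tool_pos: [552.6, -84.3, 122.3]
eef_rot: [-2.992, -0.944, 0.004]
force: [-0.7, 0.7, -0.6]
width: 0.561
```

```bash
python3 go.py 556.3,-84.3,42,35;  python3 - <<'E'
from h import *
for c in("scene",):
    p,d=grab_frame(c);np.savez(f"{c}8.npz",p=p,d=d)
    q=proj(c,np.array([state()["tool_pos"]+[0,0,-26]]))[0];print(c,(q-[225,180])*[7,6.5])
    cv2.imwrite(f"pics/{c}8.png",cv2.resize(p[180:270,225:335],None,fx=7,fy=6.5,interpolation=cv2.INTER_CUBIC))
E
```

```text
t 29.15 pos [552.6 -84.3 122.3] yaw 35.0 tilt z [-0.003  0.003 -1.   ] F [-0.7  0.7 -0.6] w 0.561
to [556.3, -84.3, 42.0, 35.0] turn [-0.004  0.001  0.   ] shift in now-frame [ 3.1  2.5 80.3] in new frame [ 3.   2.1 80.3]
scene [347.41249893 274.13034934]
```

View pics/scene8.png

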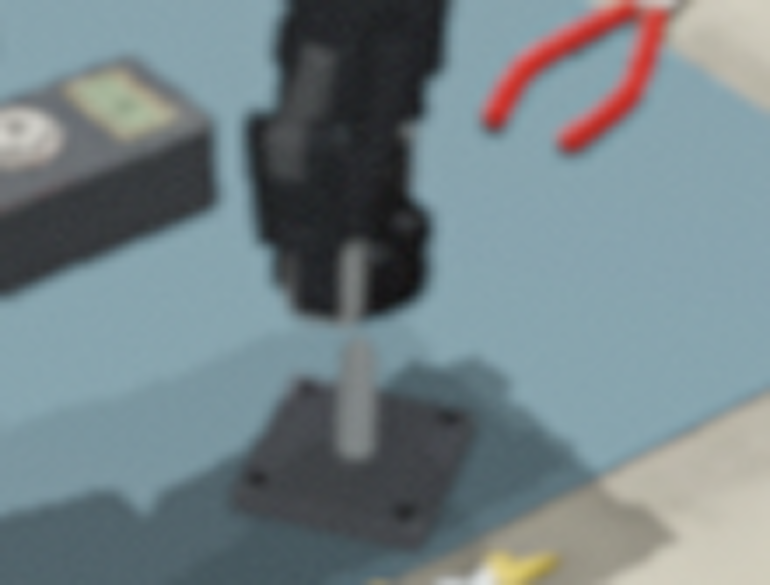

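Emit:
jog_arm:
  plan:
    - [[-0.004, 0.001, 0], [2.5, 2, 0], 0]
    - [[0, 0, 0], [0, 0, 12], 0]
    - [[0, 0, 0], [0, 0, 15], 0]
    - [[0, 0, 0], [0, 0, 8], 0]
    - [[0, 0, 0], [0, 0, 0], 0]

```text
time: 29.82
tool_pos: [556.1, -83.9, 83.7]
eef_rot: [-2.995, -0.946, 0.002]
force: [0.5, -0.4, -0.5]
width: 0.557
```

```bash
python3 go.py 555.8,-84.3,42,35
```

```text
t 29.82 pos [556.1 -83.9  83.7] yaw 35.1 tilt z [-0.001  0.    -1.   ] F [ 0.5 -0.4 -0.5] w 0.557
to [555.8, -84.3, 42.0, 35.0] turn [-0.001  0.001  0.001] shift in now-frame [-0.5  0.2 41.7] in new frame [-0.5  0.2 41.7]
```

Emit:
jog_arm:
  plan:
    - [[0, 0, 0], [-0.5, 0, 8], 0]
    - [[0, 0, 0], [0, 0, 12], 0]
    - [[0, 0, 0], [0, 0, 10], 0]
    - [[0, 0, 0], [0, 0, 6], 0]
    - [[0, 0, 0], [0, 0, 3], 0]
    - [[0, 0, 0], [0, 0, 0], 0]

```text
time: 30.58
tool_pos: [555.8, -84.3, 42.1]
eef_rot: [-2.995, -0.946, 0.001]
force: [-0.2, 0.1, -0.9]
width: 0.559
```

```bash
python3 go.py 555.8,-84.3,42,35
```

```text
t 30.57 pos [555.8 -84.3  42.1] yaw 35.1 tilt z [-0.001  0.    -1.   ] F [-0.2  0.1 -0.9] w 0.559
to [555.8, -84.3, 42.0, 35.0] turn [-0.001  0.     0.001] shift in now-frame [-0.   0.   0.1] in new frame [-0.   0.   0.1]
```

Emit:
jog_arm:
  plan:
    - [[0, 0, 0], [0, 0, 0.5], 0]
    - [[0, 0, 0], [0, 0, 0], 0]
    - [[0, 0, 0], [0, 0, 0], 65]
    - [[0, 0, 0], [0, 0, 0], 78]
    - [[0, 0, 0], [0, 0, 0], 78]
    - [[0, 0, 0], [0, 0, -20], 78]
    - [[0, 0, 0], [0, 0, -32], 78]
    - [[0, 0, 0], [0, 0, -25], 70]
    - [[0, 0, 0], [0, 0, -8], 60]
    - [[0, 0, 0], [0, 0, 0], 60]

```text
time: 31.82
tool_pos: [555.7, -84.3, 128.9]
eef_rot: [-2.995, -0.946, 0.001]
force: [0.1, -0.5, -0.7]
width: 0.6
```

```bash
python3 go.py 425.5,252.5,130,35
```

```text
t 31.82 pos [555.7 -84.3 128.9] yaw 35.1 tilt z [-0.001  0.    -1.   ] F [ 0.1 -0.5 -0.7] w 0.6
to [425.5, 252.5, 130.0, 35.0] turn [-0.001  0.     0.001] shift in now-frame [  86.9 -350.5   -0.9] in new frame [  86.5 -350.6   -1.1]
```

Emit:
jog_arm:
  plan:
    - [[0, 0, 0], [5, -18, 0], 60]
    - [[0, 0, 0], [9, -36, 0], 60]
    - [[0, 0, 0], [11, -44, 0], 60]
    - [[0, 0, 0], [11, -44, 0], 60]
    - [[0, 0, 0], [11, -44, 0], 60]
    - [[0, 0, 0], [11, -44, 0], 60]
    - [[0, 0, 0], [11, -42, 0], 60]
    - [[0, 0, 0], [9, -34, 0], 60]
    - [[0, 0, 0], [5, -22, 0], 60]
    - [[0, 0, 0], [3, -10, 0], 60]
    - [[0, 0, 0], [0, 0, 0], 60]
    - [[0, 0, 0], [0, 0, 0], 60]

```text
time: 33.33
tool_pos: [418.1, 257.5, 121.5]
eef_rot: [-2.992, -0.953, 0.02]
force: [0.1, -0.3, -0.4]
width: 0.603
```

```bash
python3 go.py 425.5,252.5,100,35;  python3 - <<'E'
from h import *
for c in("scene","top"):
    p,d=grab_frame(c);np.savez(f"{c}9.npz",p=p,d=d)
    if c=="scene": cv2.imwrite(f"pics/{c}9.png",cv2.resize(p[130:270,130:310],None,fx=4.4,fy=4.2,interpolation=cv2.INTER_CUBIC))
E
```

```text
t 33.33 pos [418.1 257.5 121.5] yaw 35.3 tilt z [-0.013 -0.002 -1.   ] F [ 0.1 -0.3 -0.4] w 0.603
to [425.5, 252.5, 100.0, 35.0] turn [-0.005  0.012  0.006] shift in now-frame [ 3.4  8.4 21.4] in new frame [ 3.2  8.3 21.5]
```

View pics/scene9.png

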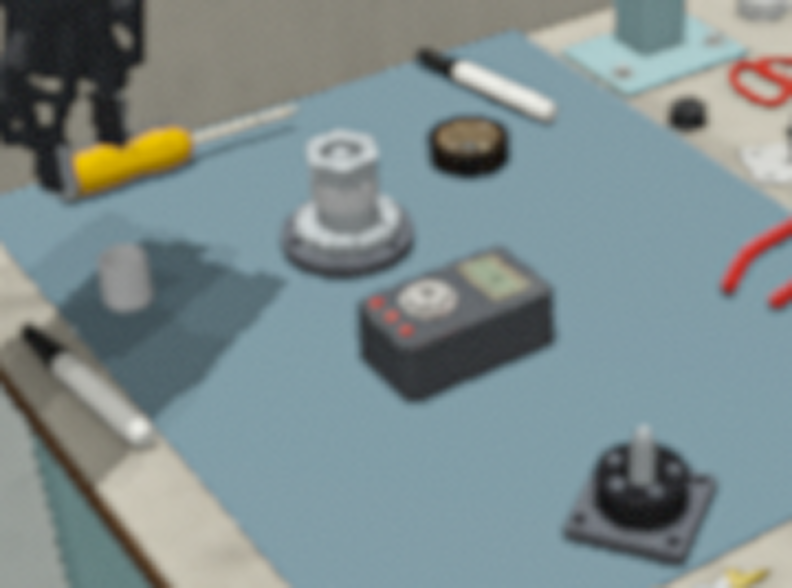

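Emit:
jog_arm:
  plan:
    - [[-0.005, 0.012, 0.006], [3, 8, 5], 60]
    - [[0, 0, 0], [0, 0, 20], 60]
    - [[0, 0, 0], [0, 0, 20], 60]
    - [[0, 0, 0], [0, 0, 0], 60]
    - [[0, 0, 0], [0, 0, 0], 60]

```text
time: 34.05
tool_pos: [428.3, 249.3, 75.3]
eef_rot: [2.999, 0.936, 0.006]
force: [-0.6, 1.1, -0.1]
width: 0.602
```

```bash
python3 go.py 425.5,252,34,35; python3 - <<'E'
from fit import *
p=np.load("scene1.npz")["p"]
for q,s in ((p,"1"),(np.load("scene4.npz")["p"],"4")):
    print(fit("scene",q,MOD["sleeve"],425,252,pad=3))
p=np.load("top1.npz")["p"]; print(fit("top",p,MOD["sleeve"],425,252,pad=3))
E
```

```text
t 34.05 pos [428.3 249.3  75.3] yaw 34.7 tilt z [ 0.004  0.001 -1.   ] F [-0.6  1.1 -0.1] w 0.602
to [425.5, 252.0, 34.0, 35.0] turn [ 0.002 -0.004 -0.006] shift in now-frame [-0.9 -3.9 41.3] in new frame [-0.8 -3.8 41.3]
(array([427.87650251, 255.63266659]), np.float64(48.647924350317645), np.float64(113.17405186094184))
(array([439.03830041, 291.21316416]), np.float64(42.730669076213054), np.float64(73.68361181847135))
(array([426.80422115, 243.56616926]), np.float64(92.98791120821588), np.float64(181.34976958650958))
```

```bash
python3 - <<'E'
from fit import *
p=np.load("scene5.npz")["p"]
u0,v0=140,175;F=14
im=cv2.resize(p[v0:v0+40,u0:u0+40],None,fx=F,fy=F,interpolation=cv2.INTER_CUBIC)
for z in (4,36):
  for r,col in((14,(0,0,255)),(10,(0,255,0))):
    if z==4 and r==10: continue
    P=np.c_[425.5+r*np.cos(th),252+r*np.sin(th),np.full(48,z)]
    q=((proj("scene",P)-[u0,v0]+.5)*F).astype(int); cv2.polylines(im,[q],True,col,1)
cv2.imwrite("pics/sl.png",im)
E
```

```text
(no output)
```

View pics/sl.png

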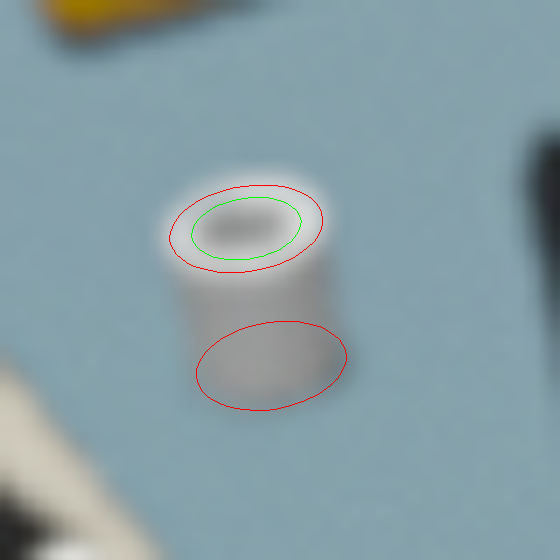

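Emit:
jog_arm:
  plan:
    - [[0.002, -0.004, -0.006], [-1, -4, 6], 60]
    - [[0, 0, 0], [0, 0, 10], 60]
    - [[0, 0, 0], [0, 0, 8], 60]
    - [[0, 0, 0], [0, 0, 0], 60]

```text
time: 34.55
tool_pos: [425.4, 252.4, 50.5]
eef_rot: [-2.995, -0.945, -0.001]
force: [-0.7, -0.5, 0.3]
width: 0.6
```

```bash
python3 go.py 425.5,252,34,35
```

```text
t 34.55 pos [425.4 252.4  50.5] yaw 35.0 tilt z [ 0.001  0.001 -1.   ] F [-0.7 -0.5  0.3] w 0.6
to [425.5, 252.0, 34.0, 35.0] turn [-0.    -0.001  0.001] shift in now-frame [-0.2  0.4 16.5] in new frame [-0.2  0.4 16.5]
```

Emit:
jog_arm:
  plan:
    - [[0, 0, 0], [0, 0.5, 7], 60]
    - [[0, 0, 0], [0, 0, 6], 60]
    - [[0, 0, 0], [0, 0, 3], 60]
    - [[0, 0, 0], [0, 0, 0], 60]
    - [[0, 0, 0], [0, 0, 0], 0]
    - [[0, 0, 0], [0, 0, 0], 0]
    - [[0, 0, 0], [0, 0, 0], 0]
    - [[0, 0, 0], [0, 0, 0], 0]
    - [[0, 0, 0], [0, 0, 0], 0]
    - [[0, 0, 0], [0, 0, 0], 0]
  force: 40

```text
time: 35.8
tool_pos: [426.0, 252.0, 33.9]
eef_rot: [-2.995, -0.945, -0.003]
force: [0.3, -0.1, -0.6]
width: 0.313
```

```bash
python3 go.py 425.5,252,144,35
```

```text
t 35.8 pos [426.  252.   33.9] yaw 35.0 tilt z [ 0.001  0.001 -1.   ] F [ 0.3 -0.1 -0.6] w 0.313
to [425.5, 252.0, 144.0, 35.0] turn [-0.    -0.002  0.001] shift in now-frame [  -0.2   -0.3 -110.1] in new frame [  -0.4   -0.3 -110.1]
```

Emit:
jog_arm:
  plan:
    - [[0, 0, 0], [0, 0, -10], 0]
    - [[0, 0, 0], [0, 0, -25], 0]
    - [[0, 0, 0], [0, 0, -33], 0]
    - [[0, 0, 0], [0, 0, -25], 0]
    - [[0, 0, 0], [0, 0, -10], 0]
    - [[0, 0, 0], [0, 0, 0], 0]

```text
time: 36.55
tool_pos: [425.6, 251.7, 142.1]
eef_rot: [-2.995, -0.945, -0.003]
force: [0.8, -0.1, -1.1]
width: 0.309
```

```bash
python3 go.py 556,-84.3,130,35
```

```text
t 36.55 pos [425.6 251.7 142.1] yaw 35.0 tilt z [ 0.002  0.002 -1.   ] F [ 0.8 -0.1 -1.1] w 0.309
to [556.0, -84.3, 130.0, 35.0] turn [-0.    -0.002  0.   ] shift in now-frame [-86.1 350.   11.8] in new frame [-85.9 350.1  12.1]
```

Emit:
jog_arm:
  plan:
    - [[0, 0, 0], [-5, 18, 0], 0]
    - [[0, 0, 0], [-9, 34, 0], 0]
    - [[0, 0, 0], [-10, 40, 0], 0]
    - [[0, 0, 0], [-10, 40, 0], 0]
    - [[0, 0, 0], [-10, 40, 0], 0]
    - [[0, 0, 0], [-10, 40, 0], 0]
    - [[0, 0, 0], [-10, 40, 0], 0]
    - [[0, 0, 0], [-9, 36, 0], 0]
    - [[0, 0, 0], [-6, 26, 0], 0]
    - [[0, 0, 0], [-3, 14, 0], 0]
    - [[0, 0, 0], [-1, 5, 0], 0]
    - [[0, 0, 0], [0, 0, 0], 0]
    - [[0, 0, 0], [0, 0, 0], 0]

```text
time: 38.17
tool_pos: [548.9, -75.9, 130.4]
eef_rot: [-2.987, -0.95, 0.017]
force: [0.9, -0.2, -1.0]
width: 0.307
```

```bash
python3 go.py 556,-84.3,130,35
```

```text
t 38.17 pos [548.9 -75.9 130.4] yaw 35.3 tilt z [-0.013  0.003 -1.   ] F [ 0.9 -0.2 -1. ] w 0.307
to [556.0, -84.3, 130.0, 35.0] turn [-0.01   0.008  0.005] shift in now-frame [ 1.  11.   0.3] in new frame [ 1.  11.   0.4]
```

Emit:
jog_arm:
  plan:
    - [[-0.01, 0.008, 0.005], [1, 9, 0], 0]
    - [[0, 0, 0], [0, 0, 0], 0]
    - [[0, 0, 0], [0, 0, 0], 0]

```text
time: 38.55
tool_pos: [555.4, -81.9, 130.5]
eef_rot: [2.995, 0.946, 0.001]
force: [0.4, 0.4, -1.0]
width: 0.309
```

```bash
python3 go.py 556,-84.3,68,35;  python3 - <<'E'
from h import *
for c in("scene",):
    p,d=grab_frame(c);np.savez(f"{c}10.npz",p=p,d=d)
    q=proj(c,np.array([state()["tool_pos"]+[0,0,-30]]))[0];print(c,(q-[225,180])*[7,6.5])
    cv2.imwrite(f"pics/{c}10.png",cv2.resize(p[180:270,225:335],None,fx=7,fy=6.5,interpolation=cv2.INTER_CUBIC))
E
```

```text
t 38.55 pos [555.4 -81.9 130.5] yaw 35.1 tilt z [ 0.001 -0.    -1.   ] F [ 0.4  0.4 -1. ] w 0.309
to [556.0, -84.3, 68.0, 35.0] turn [ 0.001 -0.001  0.001] shift in now-frame [-0.9  2.3 62.5] in new frame [-0.8  2.3 62.5]
scene [350.37471131 257.43775637]
```

View pics/scene10.png

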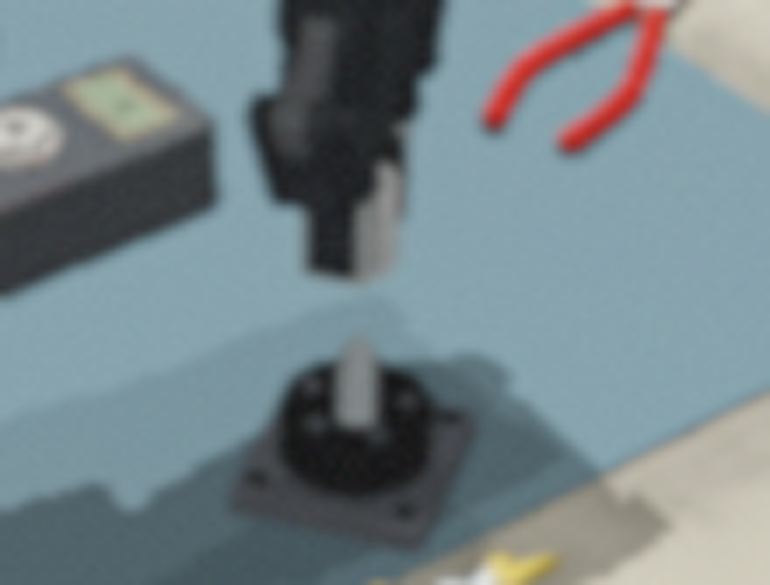

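Emit:
jog_arm:
  plan:
    - [[0, 0, 0], [-0.5, 2.5, 3], 0]
    - [[0, 0, 0], [0, 0, 10], 0]
    - [[0, 0, 0], [0, 0, 10], 0]
    - [[0, 0, 0], [0, 0, 5], 0]
    - [[0, 0, 0], [0, 0, 0], 0]

```text
time: 39.22
tool_pos: [556.1, -84.3, 99.8]
eef_rot: [2.995, 0.947, -0.0]
force: [0.5, -0.1, -1.3]
width: 0.31
```

```bash
python3 go.py 556,-84.3,68,35
```

```text
t 39.23 pos [556.1 -84.3  99.8] yaw 35.1 tilt z [-0. -0. -1.] F [ 0.5 -0.1 -1.3] w 0.31
to [556.0, -84.3, 68.0, 35.0] turn [0.    0.    0.001] shift in now-frame [-0.  -0.1 31.8] in new frame [-0.1 -0.1 31.8]
```

Emit:
jog_arm:
  plan:
    - [[0, 0, 0], [0, 0, 6], 0]
    - [[0, 0, 0], [0, 0, 10], 0]
    - [[0, 0, 0], [0, 0, 8], 0]
    - [[0, 0, 0], [0, 0, 4], 0]
    - [[0, 0, 0], [0, 0, 1.5], 0]
    - [[0, 0, 0], [0, 0, 0], 0]

```text
time: 39.98
tool_pos: [556.2, -84.3, 68.3]
eef_rot: [2.995, 0.947, -0.0]
force: [-0.7, 0.8, 0.4]
width: 0.313
```

```bash
python3 go.py 556,-84.3,68,35
```

```text
t 39.98 pos [556.2 -84.3  68.3] yaw 35.1 tilt z [ 0. -0. -1.] F [-0.7  0.8  0.4] w 0.313
to [556.0, -84.3, 68.0, 35.0] turn [0.    0.    0.001] shift in now-frame [-0.1 -0.1  0.3] in new frame [-0.1 -0.1  0.3]
```

Seated height reached with the weight off; release, rise and back away.

Emit:
jog_arm:
  plan:
    - [[0, 0, 0], [0, 0, 0.3], 0]
    - [[0, 0, 0], [0, 0, 0], 0]
    - [[0, 0, 0], [0, 0, 0], 45]
    - [[0, 0, 0], [0, 0, 0], 70]
    - [[0, 0, 0], [0, 0, 0], 70]
    - [[0, 0, 0], [0, 0, -20], 70]
    - [[0, 0, 0], [0, 0, -35], 70]
    - [[0, 0, 0], [0, 0, -40], 70]
    - [[0, 0, 0], [-20, -10, -30], 70]
    - [[0, 0, 0], [-40, -20, -10], 70]
    - [[0, 0, 0], [-40, -20, 0], 70]
    - [[0, 0, 0], [-30, -10, 0], 70]
    - [[0, 0, 0], [-10, 0, 0], 70]
    - [[0, 0, 0], [0, 0, 0], 70]
    - [[0, 0, 0], [0, 0, 0], 70]

```text
time: 41.85
tool_pos: [404.2, -116.1, 208.0]
eef_rot: [2.994, 0.947, 0.005]
force: [-0.4, -0.0, -0.6]
width: 0.702
```

```bash
python3 go.py;  python3 - <<'E'
from h import *
for c in("scene","top"):
    p,d=grab_frame(c);np.savez(f"{c}11.npz",p=p,d=d)
    if c=="scene": 
        im=np.hstack([cv2.resize(p[150:205,180:240],(400,367),interpolation=cv2.INTER_CUBIC),cv2.resize(p[215:270,245:305],(400,367),interpolation=cv2.INTER_CUBIC)])
        cv2.imwrite("pics/f_s.png",im)
    else: cv2.imwrite("pics/f_t.png",cv2.resize(p[130:280,150:340],None,fx=4,fy=4,interpolation=cv2.INTER_CUBIC))
E
```

```text
t 41.85 pos [ 404.2 -116.1  208. ] yaw 35.1 tilt z [ 0.003 -0.001 -1.   ] F [-0.4 -0.  -0.6] w 0.702
```

View pics/f_s.png

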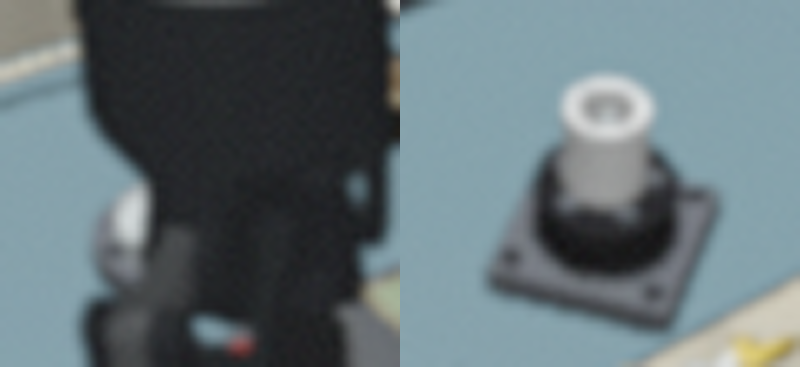

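View pics/f_t.png

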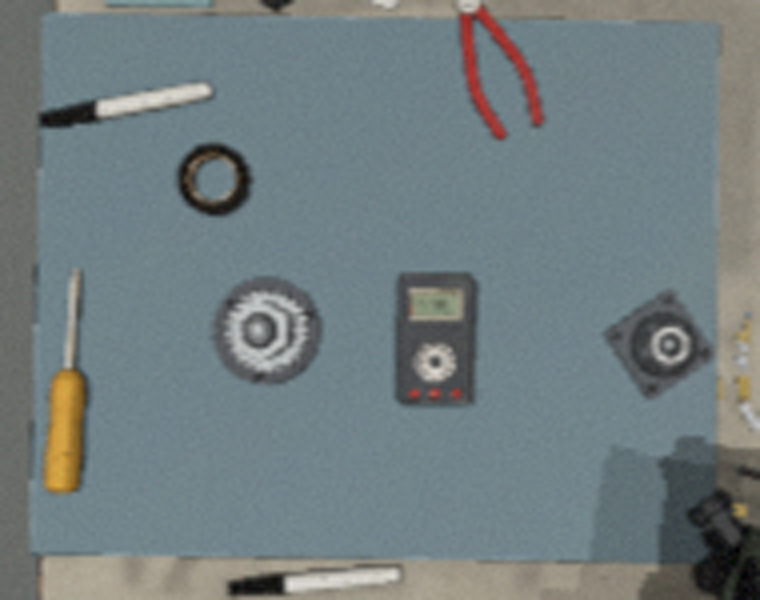

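```bash
python3 - <<'E'
from h import *
a=np.load("top11.npz");b=np.load("top0.npz")
W=cloud("top",a["d"])
for n,X,R,zl in (("nut top",(562,224,78),(14,23),(65,95)),("sleeve top",(556,-84,70),(8,14),(55,90)),("gear teeth",(562,224,26),(25,32),(15,35)),("pulley top",(556,-84,38),(16,25),(25,50))):
    r=np.hypot(W[...,0]-X[0],W[...,1]-X[1]);m=(r>R[0])&(r<R[1])&(W[...,2]>zl[0])&(W[...,2]<zl[1])
    P=W[m];print(n,"expect z",X[2],"med",np.median(P[:,2]).round(1),m.sum(),P.mean(0).round(1))
D=np.abs(a["p"].astype(int)-b["p"]).max(-1)
for n,(u0,v0,u1,v1) in dict(tester=(247,195,271,234),tape=(193,163,215,187),screw=(160,195,173,256)).items():
    print(n,(D[v0:v1,u0:u1]>40).sum())
E
```

```text
nut top expect z 78 med 77.6 77 [561.5 220.6  77.4]
sleeve top expect z 70 med 69.1 34 [555.3 -83.   68.9]
gear teeth expect z 26 med 24.3 114 [561.4 220.4  23.7]
pulley top expect z 38 med 37.5 93 [554.6 -83.7  37.1]
tester 0
tape 0
screw 0
```

Every part is at its expected seated height and the bystanders haven't moved, so I'm handing in.

```bash
python3 -c "
from rig import *
print(sign_off())"
```

```text
the job is handed in; nothing more can be done
None
```

I loaded both stands in the order asked and handed the job in at about 42 s. The round stand has the gear (hub up), then the silver ring, then the hexagon nut. The square stand has the pulley, then the sleeve. The gripper was clear of everything when I handed in.

**Seating:** the last top depth picture shows every part within 2 mm of its fully seated height. The ring is hidden under the nut; I saw it sitting flat on the gear before the nut went on.

| Surface | Measured z (mm) | Expected z (mm) |
|---|---|---|
| Nut top | 77.6 | 78 |
| Gear tooth face | 24.3 | 26 |
| Sleeve top | 69.1 | 70 |
| Pulley top | 37.5 | 38 |

**Bystanders:** the torque tester, tape roll and screwdriver show no change from the first top picture to the last. The blue look-alike ring was not touched.

**Checks that failed or disagreed:**
- **Part positions:** the two cameras disagreed by about 2–3 mm for most parts, within the bore clearance. The side-camera fits for the ring and sleeve were poor, so I used the top camera for the ring and checked the sleeve against an overlay.
- **Round stand:** the arm hid it in the last side picture. My last clear side view of it is from just after the pulley was placed, and the stack stood straight there.

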